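# Take the sample pile apart and put each thing on its own place

## Robot

A 6-joint arm with a two-finger parallel gripper is mounted at the origin on a cart in front of the work surface, level with it; the furniture and walls round the work are solid. World frame = base frame: x ahead of the robot, y to its left, z up, the work surface at z = 0. Lengths are in m, angles in rad, forces in N, time in s.
With the tool pointing down it reaches from about 0.25 to 0.725 m from the base axis. Payload 4 kg.
Tool frame: the origin (TCP) lies midway between the tips of the shut fingers; the grasp point (between the pads) lies 19 mm behind it; z points along the fingers, y is the line along which they close (so a half turn about z gives the same grasp; the last joint's range is limited). The gripper opens to 85 mm and grips with 20 to 120 N. Pads are 22 mm wide; open, the fingers measure 114 mm over their backs; the gripper's body (76 mm by 85 mm) begins 54 mm behind the grasp point. The pads swing forward as they close: fully open they stand 13 mm farther back than shut.
Start: joints at [-1.237, 0.241, 0.005, 1.335, 0, 1.571], TCP at [0.164, -0.472, 0.231] pointing down, gripper open.
Joint ranges: [-2.72, 2.72], [-1.05, 1.87], [-1.09, 1.28], [-1.99, 2.15], [-1.42, 1.44], [-3.14, 3.14]. Speed limits (rad/s): [2.79, 2.79, 3.14, 3.14, 3.14, 3.14].

## Interface

Orientations are given as a unit quaternion [x, y, z, w].
In Python, from workcell import bot gives the robot as it stands. The module is installed in compiled form; this text tells all that it offers.
- The arm moves only by the tool drive_tool, never from a script. Its arguments are lists of equal length, an entry for each row: "slide": the shift along the tool's x, y, z scaled (see below), a list of three; "rotation": the turn, a rotation vector about the tool's x, y, z scaled (see below), a list of three. A call has exactly 8 rows; each row is the pose to reach, as a shift and turn from the pose commanded when the call began, along the tool's axes at that moment; what a row does not reach only later rows make up. The controller multiplies each number of a shift by 250 mm and each number of a turn by 0.5 rad. A row lasts 1/8 s, in which the tool goes at most 62.5 mm and 10.7 degrees, less where a joint would pass 70% of its speed; a pose out of reach is approached as far as the arm can. A call with a number of a shift or a turn outside -1 to 1 is refused whole. A call with a gripper value outside its range is refused whole. "gripper" is the opening, from 0 (shut) to 1 (fully open), set as the call begins (left out, the last holds). The fingers move at their own pace and stop on an object; the grip force is fixed at half the most. Time passes only in rows, so rows that repeat a pose let the fingers close, or fill a call up. It gives the time, the measured TCP pose, the force, the opening and the grip force at its end, in the units of the state.
- bot.get_obs(): the state, without advancing time (a new reading comes with each control period).
- bot.camera(name): name is "scene" or "side" or "wrist"; returns a dict with "image" (480x640x3 uint8, red, green, blue), "z_map" (480x640 float32, m along the optical axis (not along the pixel's ray), 0 where there is no reading), "camera_matrix" (3x3 intrinsics, pixels), "xyz" and "orientation" of the camera in the world. Camera axes: x right, y up, looking along -z (the intrinsics and any distortion apply to the point x, -y, -z); pixel columns grow to the right and rows downward; lengths in m; the calibration is good to about 2 mm. The wrist camera is an equidistant fisheye: a pixel r from the principal point sees the ray r / f radians off the axis. A picture is of the moment at which its call begins.
- bot.job_done(): hands the job in; it is judged then, once.
The state is a dict: "clock": time; "joint_pos": joint angles; "joint_vel": joint speeds; "tau": joint torques, N m; "eef_pos": TCP position; "tool_rot": TCP orientation; "ft_force": force on the tool from outside, world axes, zero at the start; "ft_torque": the same for the moment, N m; "grip_width": finger opening in m; "grasp_force": force on a finger pad.
Only numpy, scipy, OpenCV 4.12 (cv2) and the standard library are available. Lean on these libraries where they do the work, as an engineer would, in place of code of your own. Each camera call takes 0.05 s, during which the arm holds its last target. There are 200 camera calls.

## Task

The sample intake has been left in a pile: take it apart and stand the box squarely inside the larger lipped tray, the test cartridge squarely inside the small lipped plate and the specimen cup in the middle of the round pad. Lay the sample tube from its wooden cradle into the middle of the empty white tube rest, either way round. Keep box, cup and cartridge upright all the time, and leave everything released and at rest.

Things in the scene. Friction and masses are not known exactly. Their poses are not given: they have to be found in the camera images.
- cartridge_mid (a point): centre, half-way up, of the test cartridge, top of the pile at the start: a white upright box with an orange cap, body 44 (its x) x 38 (its y) x 62 high overall (cap from 57 up, with a small tab on its -x side), 40 g; z up. Plain grasp: across its 38 mm (y).
- cup_mid (a point): centre, half-way up, of the specimen cup in the middle of the pile: round white screw-lid cup, 67 high, lid 60 in diameter from 52 to 67 above its foot, body tapering below it, 60 g; z up. Plain grasp: round the lid, 25 above this point.
- slide_box_mid (a point): centre, half-way up, of the slide box at the bottom of the pile: closed grey plastic box with a dark seam round it, 60 (x) x 96 (y) x 40 high, about 0.18 kg; z up. Plain grasp: across its 60 mm (x), 5 or so above this point. At the start the cup's foot stands on it (40 above the table) and the cartridge on the cup's lid (107 above the table).
- tube_mid (a point): the sample tube, 100 long, lying level in the wooden cradle at the start, its axis 36 above the table. The point is on its axis in the middle of the bare tube, 41.5 from its round end; z runs along the tube towards the cap. The bare tube is 13 in diameter, the cap (last 17 mm) 16; 20 g. Plain grasp: across the tube at this point.
- source_cradle_seat (a point): wooden cradle (fixed) in which the tube lies at the start: two V saddles (90 degrees, each 6 thick, centred 25 either side of this point along y, tops at 45 above the table, 46 wide over all, V mouth 37 wide) on a base 56 x 70, 6 thick; 44 clear between the saddles for fingers. The point is where the tube's middle lies, 36 above the table, on the tube's axis; y runs along the tube.
- tube_rest_seat (a point): the empty tube rest (fixed): saddles as on the wooden cradle but white, on an aluminium base 60 x 96, 6 thick. The point is where the tube's middle (tube_mid) shall lie, 36 above the table; y runs along the tube's place.
- cup_pad_top (a point): round pad, grey rim and cork face (fixed), 100 in diameter, flat. The point is the centre of its top, 4 above the table.
- cartridge_plate_floor (a point): small lipped steel plate (fixed) for the cartridge: inside 68 (x) x 58 (y), lip 4 wide, its top 6 above the table. The point is the centre of its floor, 3 above the table. The cartridge's x lies along the plate's x, either way round.
- box_tray_floor (a point): larger lipped aluminium tray (fixed) for the slide box: inside 80 (x) x 116 (y), lip 4 wide, its top 6 above the table. The point is the centre of its floor, 3 above the table. The box's x lies along the tray's x, either way round.
Mind the look-alikes: they are no part of the job. Of the things shaped like the part that bears slide_box_mid, the grey one is meant.

How it is judged:
By the outcome, as a careful person would: the job done as asked, in the order asked, and still so for the second after the job is handed in, with the robot touching nothing.
It also fails if it takes over 120 s, if anything falls off the work surface, if the arm or the gripper's body presses on something with over 40 N, if the wrist force passes 120 N, or if a joint passes its speed limit or range.

## Working session

There is one attempt and no reset: what is moved stays moved. The work goes in short steps, Python scripts to look and compute and a tool call to move; the robot and the scene stay as the last step left them, time stands still between calls to the robot, and variables do not carry over. Pictures are saved under pics/ and viewed, at most 17 in all, crops included, and the job is handed in when it is done.

Besides the shell and the picture viewer there is one more tool, called after "Request:" as name(argument=value, ...), one argument or row to a line, values as JSON. drive_tool: Moves the arm, as the interface text tells. Shifts and turns lie within -1 to 1; 1 stands for 250 mm of shift or 0.5 rad of turn. Its arguments: {"type":"object","properties":{"slide":{"type":"array","items":{"type":"array","items":{"type":"number"}}},"rotation":{"type":"array","items":{"type":"array","items":{"type":"number"}}},"gripper":{"type":"number"}},"required":["slide","rotation"]}

```bash
mkdir -p pics
cat > h.py <<'E'
import numpy as np, cv2
from workcell import bot
from scipy.spatial.transform import Rotation as R
def snap(n,tag):
    c=bot.camera(n); cv2.imwrite(f'pics/{tag}.png',c['image'][:,:,::-1]); np.savez(f'{tag}.npz',**c); return c
def cloud(tag):
    c=np.load(f'{tag}.npz'); K=c['camera_matrix']; z=c['z_map']; v,u=np.mgrid[:480,:640]
    P=np.stack([(u-K[0,2])/K[0,0]*z,-(v-K[1,2])/K[1,1]*z,-z],-1)
    W=P@R.from_quat(c['orientation']).as_matrix().T+c['xyz']; W[z==0]=np.nan
    return W,c['image']
E
python3 - <<'E'
from h import *
for n in('scene','side'):
    c=snap(n,n+'0'); print(n,c['camera_matrix'].tolist(),c['xyz'],c['orientation'],[k for k in c])
o=bot.get_obs(); print(o)
E
```

```text
scene [[575.4522100195509, 0.0, 312.4934831494055], [0.0, 575.4522100195509, 236.25832153318575], [0.0, 0.0, 1.0]] [-0.80256712  0.45949918  0.7517652 ] [-0.29966286  0.46552226  0.71096594 -0.43361116] ['image', 'z_map', 'camera_matrix', 'xyz', 'orientation']
side [[568.8639404626572, 0.0, 313.1120291232567], [0.0, 568.8639404626572, 240.7404009922078], [0.0, 0.0, 1.0]] [-0.3843254  -1.35660094  1.61191104] [ 0.36672045 -0.13129187 -0.31938653  0.86386966] ['image', 'z_map', 'camera_matrix', 'xyz', 'orientation']
{'clock': 0.1, 'joint_pos': array([-1.23700294e+00,  2.41328037e-01,  3.90902151e-03,  1.33521055e+00,
        1.13125903e-05,  1.57081056e+00]), 'joint_vel': array([-0.00041273, -0.00245982,  0.00245598,  0.00137892, -0.00103234,
        0.00050271]), 'tau': array([-1.48828194e-04, -3.73137724e+01,  2.53010023e+01,  1.08517008e-02,
       -6.83705593e-05, -7.00130769e-06]), 'eef_pos': array([ 0.16363925, -0.47188673,  0.23052589]), 'tool_rot': array([ 9.86105813e-01,  1.66115877e-01, -1.46700018e-04, -9.04820073e-04]), 'ft_force': array([0.62482303, 0.20511566, 0.65559748]), 'ft_torque': array([0.05625511, 0.04650147, 0.01275401]), 'grasp_force': 0.0, 'grip_width': 0.08580132721353881}
```

View pics/scene0.png

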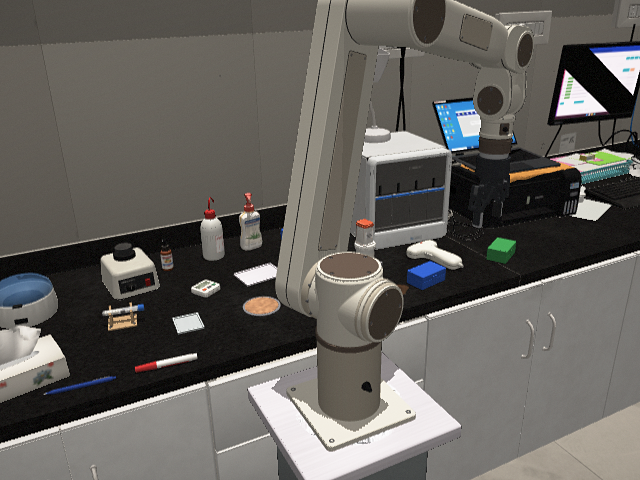

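View pics/side0.png

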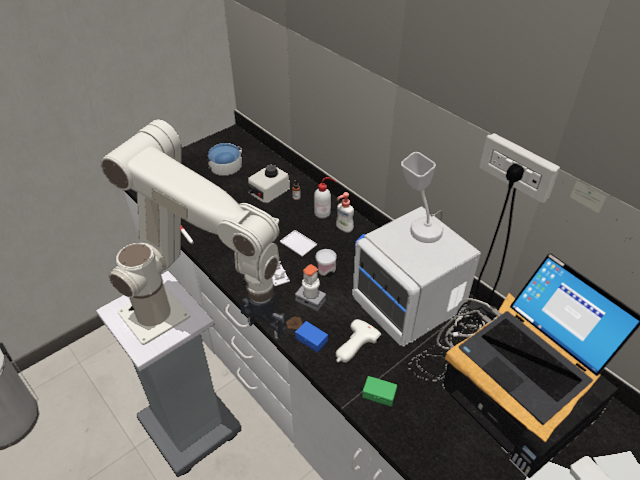

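Scene: cradle with tube near (122,318), small plate (188,323), tray (258,273), pad (262,306), pile (365,240); side: pile (311,285), tray (298,242). I'll enlarge both.

Run:
```python
from h import *
a=cv2.imread('pics/scene0.png')[210:350,90:290]; b=cv2.imread('pics/side0.png')[220:350,230:390]
cv2.imwrite('pics/c1.png',cv2.resize(a,(800,560),interpolation=cv2.INTER_CUBIC))
cv2.imwrite('pics/c2.png',cv2.resize(b,(720,585),interpolation=cv2.INTER_CUBIC))
c=snap('wrist','wrist0');print(c['camera_matrix'].tolist(),c['xyz'],c['orientation'])
W,im=cloud('scene0')
for p in[(122,318),(205,288),(188,323),(258,273),(262,306),(365,225),(426,270)]: print(p,W[p[1],p[0]].round(3))
W,im=cloud('side0')
for p in[(311,269),(281,272),(298,242),(326,255),(320,300),(312,335)]: print(p,W[p[1],p[0]].round(3))
```

```text
[[371.64829954431775, 0.0, 326.7860893777454], [0.0, 371.64829954431775, 242.16059749273222], [0.0, 0.0, 1.0]] [ 0.22921747 -0.44979329  0.37367497] [-0.11222095  0.08075988 -0.57429629  0.80688789]
(122, 318) [0.557 0.345 0.005]
(205, 288) [0.584 0.117 0.02 ]
(188, 323) [ 0.46  0.2  -0.  ]
(258, 273) [ 0.629 -0.054  0.005]
(262, 306) [0.444 0.007 0.004]
(365, 225) [ 0.449 -0.307  0.168]
(426, 270) [ 0.353 -0.448  0.039]
(311, 269) [nan nan nan]
(281, 272) [ 0.468 -0.148  0.017]
(298, 242) [ 0.626 -0.056  0.008]
(326, 255) [ 0.613 -0.242  0.086]
(320, 300) [ 0.479 -0.363  0.037]
(312, 335) [ 0.353 -0.467  0.047]
```

View pics/c1.png

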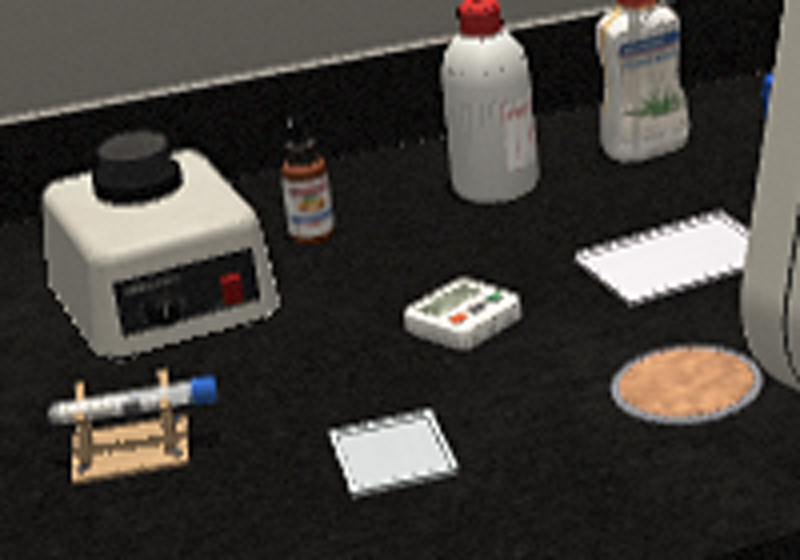

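View pics/c2.png

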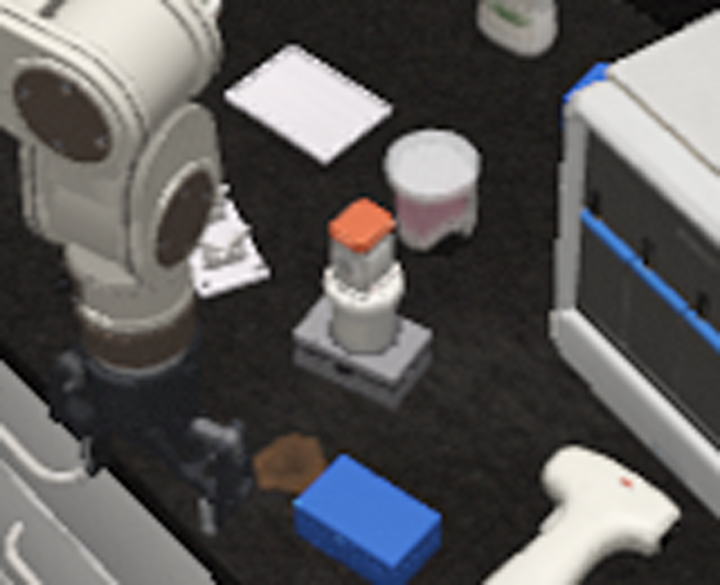

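View pics/wrist0.png

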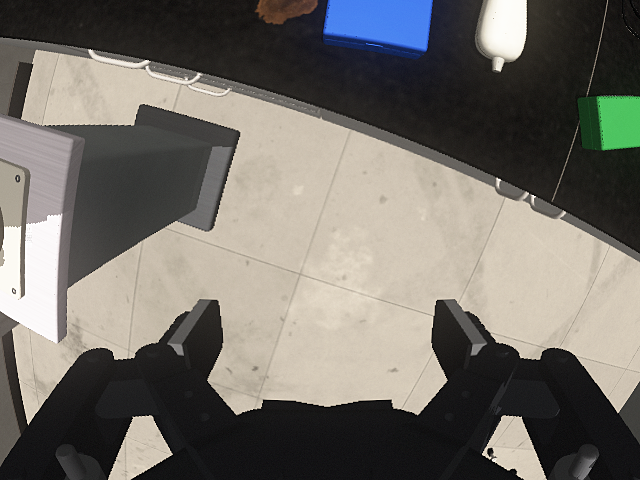

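c1: tube with cap to the right (cap at about (122..144,307)), plate, tray, pad with cork. c2: pile on the grey box, cup look-alike to its upper right, white rest partly hidden behind the arm. Wrist: floor only, blue look-alike at top.

```bash
cat >> h.py <<'E'
def go(pos,yaw=None):
    """slide/rotation units from current pose to TCP pos, tool x-axis at world yaw, pointing down"""
    o=bot.get_obs(); M=R.from_quat(o['tool_rot']); s=M.inv().apply(np.array(pos)-o['eef_pos'])/.25
    if yaw is None: T=M
    else: T=R.from_euler('z',yaw)*R.from_euler('x',np.pi)
    r=(M.inv()*T).as_rotvec()/.5
    print('go',np.round(s,4).tolist(),np.round(r,4).tolist(),'|',o['eef_pos'].round(4),'yaw',round(np.arctan2(*M.as_matrix()[1::-1,0]),4))
def rect(P,n=''):
    (c,s,a)=cv2.minAreaRect((P[:,:2]*1000).astype(np.float32)); print(n,len(P),'c',np.round(c,1),'size',np.round(s,1),'ang',round(a,2),'z',np.nanmedian(P[:,2]).round(4))
E
python3 - <<'E'
from h import *
for t in('scene0','side0'):
    W,im=cloud(t); x,y,z=np.moveaxis(W,-1,0); s=im.sum(-1).astype(int)
    def reg(x0,x1,y0,y1,z0,z1,m=True): return W[(x>x0)&(x<x1)&(y>y0)&(y<y1)&(z>z0)&(z<z1)&m]
    print(t)
    for n,a in dict(plate=(.41,.51,.15,.25,-.02,.03,s>350),tray=(.53,.72,-.15,.05,-.02,.03,s>350),pad=(.37,.52,-.07,.08,-.02,.03,s>250),cradle=(.5,.62,.28,.4,.002,.06,s>200),boxtop=(.38,.56,-.42,-.25,.034,.048,s>150),cap=(.38,.56,-.42,-.25,.15,.18),lid=(.38,.56,-.42,-.25,.09,.11),rest=(.38,.55,-.22,-.07,.003,.06,s>200)).items():
        P=reg(*a)
        if len(P)>8: rect(P,n)
c=np.load('wrist0.npz'); o=bot.get_obs(); M=R.from_quat(o['tool_rot'])
print('cam in tool',M.inv().apply(c['xyz']-o['eef_pos']),(M.inv()*R.from_quat(c['orientation'])).as_matrix().round(3))
go((.33,-.25,.36),0)
E
```

```text
scene0
plate 432 c [461.  200.7] size [67.9 95.1] ang 86.6 z 0.0034
tray 568 c [631.  -58.4] size [110.6 136.5] ang 9.97 z 0.0032
pad 583 c [451.2   6. ] size [102.9 107.7] ang 29.14 z 0.0044
cradle 558 c [536.6 341.2] size [98.8 64.7] ang 82.86 z 0.0088
cap 171 c [ 465.1 -315.7] size [48.1 40.2] ang 6.94 z 0.1655
lid 165 c [ 456.9 -312.7] size [59.7 43.7] ang 68.92 z 0.1037
side0
tray 513 c [627.7 -67.3] size [ 99. 166.] ang 5.11 z 0.0061
boxtop 208 c [ 430.8 -337.2] size [149.4  99.8] ang 24.86 z 0.0416
cap 130 c [ 468.7 -318.8] size [46.4 44.6] ang 4.07 z 0.1696
lid 81 c [ 464.8 -328.7] size [43.9 57.8] ang 46.29 z 0.1054
rest 204 c [ 472. -178.] size [106.1 109.5] ang 27.72 z 0.0114
cam in tool [ 0.06921073  0.00029399 -0.14306626] [[-0.     0.962  0.274]
 [ 1.     0.    -0.   ]
 [-0.     0.274 -0.962]]
go [0.9195, -0.6217, -0.5166] [-0.0031, 0.0006, 0.6675] | [ 0.1637 -0.472   0.2306] yaw 0.3338
```

Request:
drive_tool(
  slide=[
    [0.2,-0.12,-0.2],
    [0.4,-0.25,-0.4],
    [0.6,-0.4,-0.52],
    [0.8,-0.5,-0.52],
    [0.92,-0.62,-0.52],
    [0.92,-0.62,-0.52],
    [0.92,-0.62,-0.52],
    [0.92,-0.62,-0.52],
  ],
  rotation=[
    [0,0,0.2],
    [0,0,0.4],
    [0,0,0.6],
    [0,0,0.67],
    [0,0,0.67],
    [0,0,0.67],
    [0,0,0.67],
    [0,0,0.67],
  ],
  gripper=1,
)

```text
clock: 1.15
eef_pos: [0.3296, -0.2515, 0.3609]
tool_rot: [1.0, -0.002, -0.0, -0.0]
ft_force: [-0.0, 0.9, 0.2]
grip_width: 0.0854
grasp_force: 0.0
```

Run:
```python
from h import *
snap('wrist','w1'); snap('side','side1'); snap('scene','scene1')
go((.33,-.25,.36),0)
a=cv2.imread('pics/side1.png')[220:350,230:390]
cv2.imwrite('pics/c3.png',cv2.resize(a,(720,585),interpolation=cv2.INTER_CUBIC))
```

```text
go [0.0016, -0.0067, 0.004] [-0.0005, 0.0013, -0.0079] | [ 0.3296 -0.2517  0.361 ] yaw -0.0039
```

View pics/w1.png

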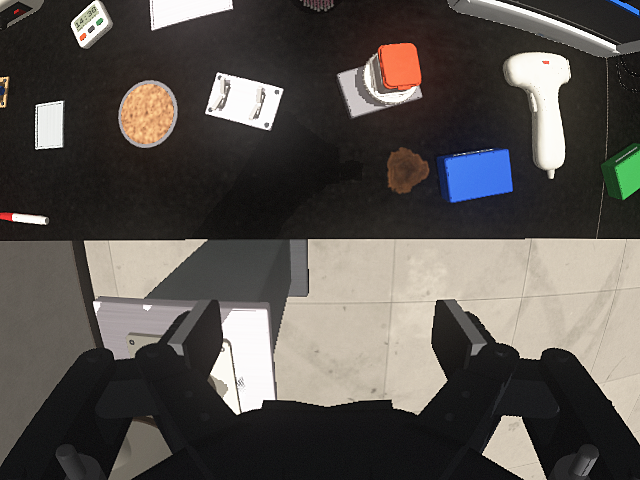

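Wrist view: pile at (380,80) with the cap at (400,65), white rest (245,100), pad (148,113), plate (50,125), tray (190,10) cut off at the top.

```bash
cat >> h.py <<'E'
def wrays(tag):
    c=np.load(f'{tag}.npz'); K=c['camera_matrix']; v,u=np.mgrid[:480,:640].astype(float)
    a=(u-K[0,2])/K[0,0]; b=(v-K[1,2])/K[1,1]; th=np.hypot(a,b)+1e-9
    D=np.stack([np.sin(th)*a/th,-np.sin(th)*b/th,-np.cos(th)],-1)@R.from_quat(c['orientation']).as_matrix().T
    return D,c
def wcloud(tag):
    D,c=wrays(tag); K=c['camera_matrix']; v,u=np.mgrid[:480,:640]
    th=np.hypot(u-K[0,2],v-K[1,2])/K[0,0]; W=D*(c['z_map']/np.cos(th))[...,None]+c['xyz']; W[c['z_map']==0]=np.nan
    return W,c['image']
def plane(tag,h):
    D,c=wrays(tag); t=(h-c['xyz'][2])/D[...,2]; return D*t[...,None]+c['xyz']
def blob(tag,h,win,mask,n=''):
    """mask(im float)->bool inside window u0,u1,v0,v1, largest component, projected onto plane z=h"""
    P=plane(tag,h); im=np.load(f'{tag}.npz')['image'].astype(int); m=np.zeros((480,640),np.uint8); u0,u1,v0,v1=win
    m[v0:v1,u0:u1]=mask(im)[v0:v1,u0:u1]; k,l,st,_=cv2.connectedComponentsWithStats(m); i=1+st[1:,4].argmax()
    Q=P[l==i]; rect(Q,n); return Q
E
python3 - <<'E'
from h import *
br=lambda T:(lambda im:im.min(-1)>T)
og=lambda im:(im[...,0]>150)&(im[...,2]<110)
W,im=wcloud('w1')
for n,p in dict(captop=(400,62),lid=(372,78),box=(350,100),pad=(148,113),plate=(50,125),rest=(218,78)).items(): print(n,p,W[p[1],p[0]].round(4),im[p[1],p[0]])
blob('w1',.169,(360,440,30,100),og,'cap')
blob('w1',.006,(30,75,90,155),br(90),'plate')
blob('w1',.006,(200,290,65,135),br(90),'rest')
blob('w1',.004,(110,185,70,155),lambda im:im.sum(-1)>200,'pad')
for n,(z0,z1,m) in dict(cap=(.155,.18,og(im.astype(int))),lid=(.100,.115,True),boxt=(.035,.045,True)).items():
    x,y,z=np.moveaxis(W,-1,0); k=(x>.38)&(x<.56)&(y<-.22)&(y>-.40)&(z>z0)&(z<z1)&m
    rect(W[k],n); print(np.median(W[k],0))
E
```

```text
captop (400, 62) [ 0.4709 -0.3179  0.1705] [251 120  78]
lid (372, 78) [ 0.4654 -0.3003  0.1062] [175 162 151]
box (350, 100) [ 0.4476 -0.2809  0.0418] [204 196 196]
pad (148, 113) [0.449  0.002  0.0058] [218 155 106]
plate (50, 125) [0.4558 0.1975 0.0031] [234 236 234]
rest (218, 78) [ 0.4878 -0.1063  0.0084] [97 94 96]
cap 1641 c [ 467.3 -318. ] size [43.8 36. ] ang 8.62 z 0.169
plate 1264 c [456.2 198.3] size [69.3 76.3] ang 86.57 z 0.006
rest 2999 c [ 454.3 -140.3] size [96.8 60.9] ang 72.25 z 0.006
pad 3195 c [449.1   5.8] size [99.  99.1] ang 88.29 z 0.004
cap 1617 c [ 467.8 -318.2] size [44.4 34.7] ang 8.43 z 0.1698
[ 0.46800239 -0.31802524  0.1697725 ]
lid 800 c [ 460.7 -314.1] size [60.  41.8] ang 50.05 z 0.1071
[ 0.4514122  -0.30402363  0.10712831]
boxt 1400 c [ 468.2 -318.3] size [60.8 97. ] ang 17.83 z 0.0405
[ 0.45459808 -0.28969302  0.04050564]
```

Clear fits: cap and box centred near (0.468,-0.318), cap yaw 8.6°, box yaw 17.8°. I go for the cartridge.

Request:
drive_tool(
  slide=[
    [0.2,0.1,0],
    [0.4,0.2,0.1],
    [0.552,0.265,0.25],
    [0.552,0.265,0.4],
    [0.552,0.265,0.6],
    [0.552,0.265,0.8],
    [0.552,0.265,0.94],
    [0.552,0.265,0.968],
  ],
  rotation=[
    [0,0,-0.15],
    [0,0,-0.308],
    [0,0,-0.308],
    [0,0,-0.308],
    [0,0,-0.308],
    [0,0,-0.308],
    [0,0,-0.308],
    [0,0,-0.308],
  ],
)

```text
clock: 2.3
eef_pos: [0.4657, -0.3167, 0.1162]
tool_rot: [0.997, 0.075, -0.003, -0.002]
ft_force: [-0.5, -0.1, 0.4]
grip_width: 0.0858
grasp_force: 0.0
```

Run:
```python
from h import *
go((.468,-.318,.119),.150); print(bot.get_obs()['ft_force'])
W,im=wcloud('w1')
x,y,z=np.moveaxis(W,-1,0); k=(x>.38)&(x<.56)&(y<-.22)&(y>-.40)&(z>.1035)&(z<.1115)
P=W[k]
from scipy.optimize import least_squares
h=cv2.convexHull((P[:,:2]*1000).astype(np.float32))[:,0]
# fit circle r=30 to the hull points on the visible outer side
for lim in(.43,.45):
    f=lambda c:np.hypot(*(h-c).T)-30
    r=least_squares(f,[464,-315],loss='soft_l1',f_scale=1);print(r.x,f(r.x).round(1))
```

```text
go [0.0081, 0.0065, -0.0111] [-0.0087, 0.0096, 0.0019] | [ 0.4657 -0.3167  0.1162] yaw 0.151
[-0.47805155 -0.10407037  0.42635135]
[ 468.23125894 -320.24546813] [ 0.2  0.7 -0.1 -0.4 -0.2 -0.   0.4 -0.2  0.1  0.7  0.2  0.3 -0.4 -0.7
  0.  -0.  -0.1  0.4  0.9 -0.4]
[ 468.23125894 -320.24546813] [ 0.2  0.7 -0.1 -0.4 -0.2 -0.   0.4 -0.2  0.1  0.7  0.2  0.3 -0.4 -0.7
  0.  -0.  -0.1  0.4  0.9 -0.4]
```

Request:
drive_tool(
  slide=[
    [0.008,0.006,-0.012],
    [0.008,0.006,-0.012],
    [0.008,0.006,-0.012],
    [0.008,0.006,-0.012],
    [0.008,0.006,-0.012],
    [0.008,0.006,-0.012],
    [0.008,0.006,-0.012],
    [0.008,0.006,-0.012],
  ],
  rotation=[
    [0,0,0],
    [0,0,0],
    [0,0,0],
    [0,0,0],
    [0,0,0],
    [0,0,0],
    [0,0,0],
    [0,0,0],
  ],
  gripper=0,
)

```text
clock: 3.3
eef_pos: [0.4717, -0.3186, 0.1244]
tool_rot: [0.997, 0.077, 0.002, 0.001]
ft_force: [0.4, 1.9, 6.0]
grip_width: 0.0373
grasp_force: 60.5
```

Run:
```python
from h import *
go((.468,-.318,.26),.150); go((.40,-.07,.33),0)
```

```text
go [-0.0125, -0.0034, -0.5424] [0.0047, -0.0062, 0.0065] | [ 0.4717 -0.3186  0.1244] yaw 0.1533
go [-0.1289, -1.0246, -0.8252] [0.0042, -0.0066, 0.3065] | [ 0.4717 -0.3186  0.1244] yaw 0.1533
```

Request:
drive_tool(
  slide=[
    [0,0,-0.12],
    [0,0,-0.32],
    [0,-0.1,-0.55],
    [-0.05,-0.3,-0.7],
    [-0.08,-0.52,-0.8],
    [-0.1,-0.75,-0.82],
    [-0.12,-0.92,-0.82],
    [-0.13,-1,-0.82],
  ],
  rotation=[
    [0,0,0],
    [0,0,0],
    [0,0,0.1],
    [0,0,0.2],
    [0,0,0.3],
    [0,0,0.3],
    [0,0,0.3],
    [0,0,0.3],
  ],
)

```text
clock: 4.3
eef_pos: [0.3994, -0.0742, 0.3282]
tool_rot: [1.0, 0.003, 0.001, 0.0]
ft_force: [0.1, 0.0, -1.0]
grip_width: 0.0373
grasp_force: 60.1
```

Run:
```python
from h import *
print(bot.get_obs()['grip_width']); go((.37,.12,.33),0)
```

```text
0.037268677289230896
go [-0.1136, -0.7775, -0.0076] [0.0008, -0.0036, 0.0105] | [ 0.3994 -0.0742  0.3282] yaw 0.0052
```

Request:
drive_tool(
  slide=[
    [-0.02,-0.18,0],
    [-0.05,-0.38,0],
    [-0.08,-0.58,0],
    [-0.11,-0.7,0],
    [-0.114,-0.778,0],
    [-0.114,-0.778,0],
    [-0.114,-0.778,0],
    [-0.114,-0.778,0],
  ],
  rotation=[
    [0,0,0],
    [0,0,0],
    [0,0,0.01],
    [0,0,0.01],
    [0,0,0.01],
    [0,0,0.01],
    [0,0,0.01],
    [0,0,0.01],
  ],
)

```text
clock: 5.3
eef_pos: [0.3764, 0.0387, 0.3272]
tool_rot: [0.999, 0.032, -0.002, -0.025]
ft_force: [0.3, -0.4, -1.0]
grip_width: 0.0373
grasp_force: 60.2
```

Run:
```python
from h import *
snap('wrist','w2'); go((.37,.12,.33),0)
```

```text
go [-0.0047, -0.326, 0.0053] [-0.0999, 0.0069, 0.1269] | [0.3763 0.0388 0.3273] yaw 0.0635
```

View pics/w2.png

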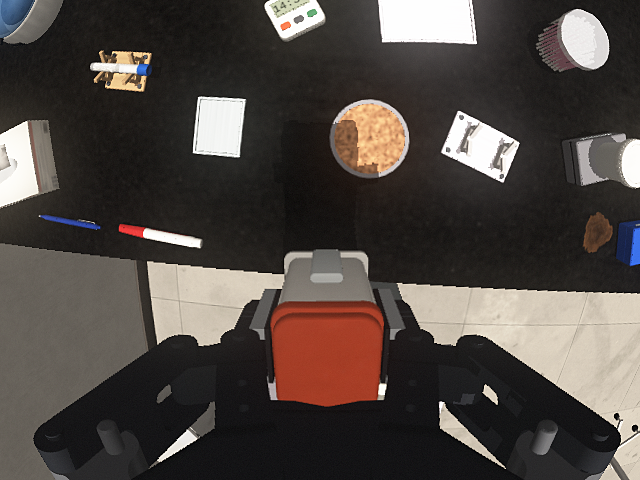

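The view shows plate (218,127), pad (370,140), tray top edge (430,10), cradle (122,70), rest (480,147). The arm stopped short and tilted, so I check the joints.

Run:
```python
from h import *
o=bot.get_obs(); print(o['joint_pos'].round(3),o['joint_vel'].round(3),o['tau'].round(1),o['clock'])
br=lambda T:(lambda im:im.min(-1)>T)
blob('w2',.006,(180,260,85,170),br(90),'plate')
blob('w2',.006,(430,530,100,190),br(80),'rest')
blob('w2',.004,(320,420,90,185),lambda im:im.sum(-1)>130,'pad')
Q=blob('w2',.006,(370,485,0,60),br(90),'tray part')
blob('w2',.006,(85,160,48,95),lambda im:(im[...,0]>120)&(im[...,2]<im[...,0]-40),'cradle')
W,im=wcloud('w2')
for p in [(135,70),(100,67),(330,350),(218,127)]: print(p,W[p[1],p[0]].round(4))
```

```text
[ 0.063 -0.026 -0.051  1.547  0.05   3.141] [ 0.003 -0.001 -0.001 -0.    -0.     0.001] [ -0.  -24.7  26.    0.    0.2   0. ] 5.35
plate 2808 c [456.2 199.7] size [67.1 76.7] ang 86.16 z 0.006
rest 3161 c [ 454.4 -139.7] size [96.9 60.9] ang 72.46 z 0.006
pad 5037 c [448.6   6.1] size [99.5 99.9] ang 4.95 z 0.004
tray part 4101 c [610.2 -58.6] size [ 61.8 126.3] ang 9.4 z 0.006
cradle 459 c [524.2 347.2] size [70.5 24.4] ang 80.94 z 0.006
(135, 70) [0.5315 0.3077 0.0419]
(100, 67) [0.5419 0.3661 0.0433]
(330, 350) [0.3839 0.0355 0.3728]
(218, 127) [0.4548 0.2007 0.0021]
```

Joint 6 is at its limit (yaw = q1 + π − q6), so yaw must go towards 180°. I measure the cartridge in the tool frame, then turn while travelling.

Run:
```python
from h import *
W,im=wcloud('w2'); o=bot.get_obs(); M=R.from_quat(o['tool_rot'])
T=M.inv().apply((W-o['eef_pos']).reshape(-1,3)).reshape(W.shape); i=im.astype(int)
m=(i[...,0]>140)&(i[...,2]<100)&(T[...,2]<-.02)&(abs(T[...,0])<.06)&(abs(T[...,1])<.04)
rect(T[m],'cap top'); 
x,y,z=np.moveaxis(T[m],-1,0); print(x.min(),x.max(),y.min(),y.max(),np.percentile(z,[2,20,50,90,98]))
go((.38,.06,.33),.5)
```

```text
cap top 9325 c [1.7 0.5] size [36.4 35.7] ang 0.58 z -0.0455
-0.016686975009440205 0.019766586794669576 -0.017440377979408464 0.018459847965240007 [-0.04664799 -0.04598675 -0.045484   -0.04446976 -0.03997504]
go [0.02, -0.0843, -0.0068] [-0.0993, -0.0182, -0.8729] | [0.3763 0.0388 0.3273] yaw 0.0635
```

Request:
drive_tool(
  slide=[
    [0,0,0],
    [0,0,0],
    [0,0,0],
    [0,0,0],
    [0,0,0],
    [0,0,0],
    [0,0,0],
    [0,0,0],
  ],
  rotation=[
    [0,0,-0.3],
    [0,0,-0.6],
    [0,0,-0.9],
    [0,0,-1],
    [0,0,-1],
    [0,0,-1],
    [0,0,-1],
    [0,0,-1],
  ],
)

```text
clock: 6.35
eef_pos: [0.3762, 0.039, 0.3273]
tool_rot: [0.96, 0.278, 0.005, -0.025]
ft_force: [0.2, 0.6, 0.0]
grip_width: 0.0372
grasp_force: 60.1
```

Run:
```python
from h import *
o=bot.get_obs(); print(o['joint_pos'].round(3)); go((.42,.12,.30),1.0);go((.456,.1995,.25),1.5)
```

```text
[ 0.063 -0.026 -0.052  1.547  0.05   2.641]
go [0.3185, -0.1749, 0.1245] [-0.0782, -0.0638, -0.8718] | [0.3762 0.039  0.3273] yaw 0.5635
go [0.6056, -0.3573, 0.3393] [-0.0617, -0.0835, -1.8716] | [0.3762 0.039  0.3273] yaw 0.5635
```

Request:
drive_tool(
  slide=[
    [0.08,-0.05,0],
    [0.2,-0.12,0],
    [0.32,-0.2,0.05],
    [0.46,-0.28,0.1],
    [0.58,-0.34,0.15],
    [0.606,-0.358,0.18],
    [0.606,-0.358,0.18],
    [0.606,-0.358,0.18],
  ],
  rotation=[
    [-0.02,-0.02,-0.2],
    [-0.04,-0.04,-0.4],
    [-0.06,-0.05,-0.6],
    [-0.07,-0.06,-0.8],
    [-0.078,-0.064,-0.98],
    [-0.078,-0.064,-0.98],
    [-0.078,-0.064,-0.98],
    [-0.078,-0.064,-0.98],
  ],
)

```text
clock: 7.35
eef_pos: [0.4559, 0.1969, 0.2904]
tool_rot: [0.865, 0.502, 0.001, 0.0]
ft_force: [0.1, 0.2, 0.2]
grip_width: 0.0373
grasp_force: 60.0
```

Request:
drive_tool(
  slide=[
    [0,0,0],
    [0,0,0],
    [0,0,0],
    [0,0,0],
    [0,0,0],
    [0,0,0],
    [0,0,0],
    [0,0,0],
  ],
  rotation=[
    [0,0,-0.2],
    [0,0,-0.4],
    [0,0,-0.6],
    [0,0,-0.8],
    [0,0,-1],
    [0,0,-1],
    [0,0,-1],
    [0,0,-1],
  ],
)

```text
clock: 8.35
eef_pos: [0.4562, 0.1975, 0.2901]
tool_rot: [0.713, 0.701, 0.001, 0.0]
ft_force: [-0.2, 0.5, -0.7]
grip_width: 0.0374
grasp_force: 59.9
```

Request:
drive_tool(
  slide=[
    [0,0,0],
    [0,0,0],
    [0,0,0],
    [0,0,0],
    [0,0,0],
    [0,0,0],
    [0,0,0],
    [0,0,0],
  ],
  rotation=[
    [0,0,-0.2],
    [0,0,-0.4],
    [0,0,-0.6],
    [0,0,-0.8],
    [0,0,-1],
    [0,0,-1],
    [0,0,-1],
    [0,0,-1],
  ],
)

```text
clock: 9.35
eef_pos: [0.4562, 0.1977, 0.2898]
tool_rot: [0.518, 0.856, 0.0, 0.0]
ft_force: [0.3, -0.2, -0.2]
grip_width: 0.0376
grasp_force: 59.9
```

Request:
drive_tool(
  slide=[
    [0,0,0],
    [0,0,0],
    [0,0,0],
    [0,0,0],
    [0,0,0],
    [0,0,0],
    [0,0,0],
    [0,0,0],
  ],
  rotation=[
    [0,0,-0.2],
    [0,0,-0.4],
    [0,0,-0.6],
    [0,0,-0.8],
    [0,0,-1],
    [0,0,-1],
    [0,0,-1],
    [0,0,-1],
  ],
)

```text
clock: 10.35
eef_pos: [0.4562, 0.1977, 0.2898]
tool_rot: [0.29, 0.957, 0.0, 0.001]
ft_force: [0.3, -0.2, -0.8]
grip_width: 0.0375
grasp_force: 59.9
```

Run:
```python
from h import *
o=bot.get_obs(); print(o['joint_pos'].round(3)); go((.4535,.1997,.12),3.077)
```

```text
[ 0.409  0.217  0.126  1.478 -0.     0.997]
go [0.0139, -0.0, 0.6793] [0.0013, 0.0023, -1.0472] | [0.4562 0.1977 0.2898] yaw 2.5534
```

Request:
drive_tool(
  slide=[
    [0.014,0,0.1],
    [0.014,0,0.3],
    [0.014,0,0.5],
    [0.014,0,0.68],
    [0.014,0,0.84],
    [0.014,0,0.84],
    [0.014,0,0.84],
    [0.014,0,0.84],
  ],
  rotation=[
    [0,0,-0.2],
    [0,0,-0.4],
    [0,0,-0.6],
    [0,0,-0.8],
    [0,0,-1],
    [0,0,-1],
    [0,0,-1],
    [0,0,-1],
  ],
)

```text
clock: 11.35
eef_pos: [0.4552, 0.2005, 0.082]
tool_rot: [0.044, 0.999, 0.001, 0.003]
ft_force: [0.0, 0.2, -0.7]
grip_width: 0.0377
grasp_force: 60.1
```

Run:
```python
from h import *
snap('wrist','w3'); snap('scene','s3'); go((.4537,.1995,.0215),3.077)
a=cv2.imread('pics/s3.png')[260:350,140:240]; cv2.imwrite('pics/c4.png',np.hstack([cv2.resize(a,(400,360),interpolation=cv2.INTER_CUBIC),cv2.resize(cv2.imread('pics/w3.png')[60:420],(400,360)) ]))
```

```text
go [0.0053, -0.0042, 0.2402] [0.0041, 0.0088, -0.0464] | [0.4548 0.2003 0.0816] yaw 3.0538
```

View pics/c4.png

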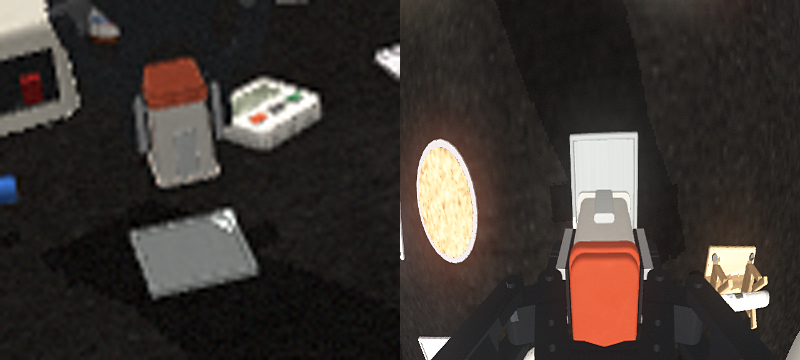

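Left: held cartridge above the plate (195,250); right: it is aligned with the plate (605,175). Lowering.

Request:
drive_tool(
  slide=[
    [0.004,-0.003,0.06],
    [0.004,-0.003,0.12],
    [0.004,-0.003,0.17],
    [0.004,-0.003,0.2],
    [0.004,-0.003,0.22],
    [0.004,-0.003,0.235],
    [0.004,-0.003,0.242],
    [0.004,-0.003,0.242],
  ],
  rotation=[
    [0,0,-0.04],
    [0,0,-0.046],
    [0,0,-0.046],
    [0,0,-0.046],
    [0,0,-0.046],
    [0,0,-0.046],
    [0,0,-0.046],
    [0,0,-0.046],
  ],
)

```text
clock: 12.45
eef_pos: [0.4528, 0.1992, 0.0206]
tool_rot: [0.032, 0.999, 0.0, 0.001]
ft_force: [-3.5, -1.4, 8.9]
grip_width: 0.0373
grasp_force: 60.9
```

Run:
```python
from h import *
print(bot.get_obs()['ft_force']); go((.4537,.1995,.0215),3.077)
snap('scene','s4');W,im=cloud('s4')
x,y,z=np.moveaxis(W,-1,0); i=im.astype(int); k=(x>.41)&(x<.5)&(y>.15)&(y<.25)&(i[...,0]>140)&(i[...,2]<100)&(z>.04)
print(np.percentile(z[k],[50,90,98]),np.median(W[k],0))
```

```text
[-3.45101565 -1.37714279  8.8955419 ]
go [-0.0035, 0.0016, -0.0035] [0.0017, 0.0041, 0.0005] | [0.4528 0.1992 0.0206] yaw 3.0772
[0.06541156 0.06691605 0.06741274] [0.45667879 0.20077835 0.06541156]
```

Request:
drive_tool(
  slide=[
    [0,0,0],
    [0,0,0],
    [0,0,0],
    [0,0,0],
    [0,0,-0.03],
    [0,0,-0.2],
    [0,0,-0.42],
    [0,0,-0.65],
  ],
  rotation=[
    [0,0,0],
    [0,0,0],
    [0,0,0],
    [0,0,0],
    [0,0,0],
    [0,0,0],
    [0,0,0],
    [0,0,0],
  ],
  gripper=1,
)

```text
clock: 13.5
eef_pos: [0.4519, 0.1989, 0.1836]
tool_rot: [0.032, 0.999, 0.0, 0.0]
ft_force: [1.4, 0.3, 0.1]
grip_width: 0.0852
grasp_force: 0.0
```

Run:
```python
from h import *
o=bot.get_obs(); print(o['grip_width']); snap('wrist','w4'); W,im=wcloud('w4'); i=im.astype(int)
og=lambda im:(im[...,0]>150)&(im[...,2]<110)
blob('w4',.065,(200,480,0,479),og,'cap')
x,y,z=np.moveaxis(W,-1,0); k=(x>.41)&(x<.5)&(y>.15)&(y<.25)&og(i)&(z>.04); rect(W[k])
go((.456,.0,.28),3.077)
```

```text
0.0852477397732026
cap 2587 c [455.1 198.2] size [35.  44.1] ang 86.29 z 0.065
 2565 c [455.7 198.1] size [35.5 44.1] ang 85.8 z 0.0659
go [-0.0561, -0.7987, -0.356] [0.0133, 0.0267, 0.0005] | [0.4561 0.2007 0.1922] yaw 3.0772
```

Request:
drive_tool(
  slide=[
    [0,-0.1,-0.1],
    [0,-0.25,-0.2],
    [-0.02,-0.4,-0.3],
    [-0.04,-0.55,-0.3],
    [-0.05,-0.7,-0.3],
    [-0.05,-0.85,-0.3],
    [-0.05,-1,-0.3],
    [-0.05,-1,-0.3],
  ],
  rotation=[
    [0,0,0],
    [0,0,0],
    [0,0,0],
    [0,0,0],
    [0,0,0],
    [0,0,0],
    [0,0,0],
    [0,0,0],
  ],
)

```text
clock: 14.55
eef_pos: [0.4484, -0.0532, 0.257]
tool_rot: [0.034, 0.999, 0.0, 0.001]
ft_force: [-0.5, -0.4, 0.4]
grip_width: 0.0854
grasp_force: 0.0
```

Request:
drive_tool(
  slide=[
    [0,-0.15,0],
    [0,-0.3,0],
    [0,-0.45,0],
    [0,-0.6,0],
    [0,-0.75,0],
    [0,-0.9,0],
    [0,-0.9,0],
    [0,-0.9,0],
  ],
  rotation=[
    [0,0,0],
    [0,0,0],
    [0,0,0],
    [0,0,0],
    [0,0,0],
    [0,0,0],
    [0,0,0],
    [0,0,0],
  ],
)

```text
clock: 15.55
eef_pos: [0.4344, -0.2748, 0.2565]
tool_rot: [0.032, 0.999, 0.001, 0.0]
ft_force: [0.2, 0.2, -0.8]
grip_width: 0.0856
grasp_force: 0.0
```

Run:
```python
from h import *
from scipy.optimize import least_squares
snap('wrist','w5'); W,im=wcloud('w5'); x,y,z=np.moveaxis(W,-1,0)
def R_(z0,z1): return W[(x>.38)&(x<.56)&(y<-.22)&(y>-.42)&(z>z0)&(z<z1)]
P=R_(.1035,.112); h=cv2.convexHull((P[:,:2]*1000).astype(np.float32))[:,0]
f=lambda c:np.hypot(*(h-c).T)-30
r=least_squares(f,[464,-315],loss='soft_l1');print(r.x,f(r.x).round(1))
rect(P,'lid');rect(R_(.035,.045),'box'); go((*r.x/1000,.18),3.2);go((*r.x/1000,.074),3.2)
```

```text
[ 468.44358436 -320.61820362] [ 0.7  0.2 -0.1  0.1 -0.1  0.4  0.2  0.2  0.9  0.7  0.8 -0.1  0.6  0.5
  0.2 -0.1 -0.3 -0.3  0.8 -0.  -0.1 -0.1  0.2  0.2  0.1  0.   0.2  0.3
  0.2  0.7  0.7  0.6  0.7  0.4 -0.5 -0.4]
lid 3646 c [ 468.1 -320.6] size [60.4 59.4] ang 65.39 z 0.1066
box 2455 c [ 442.8 -346.3] size [179.3  74.1] ang 69.92 z 0.0405
go [-0.147, -0.1757, 0.3067] [0.0019, 0.0023, -0.2428] | [ 0.4344 -0.2746  0.2567] yaw 3.0786
go [-0.1466, -0.1761, 0.7307] [0.0019, 0.0023, -0.2428] | [ 0.4344 -0.2746  0.2567] yaw 3.0786
```

View pics/w5.png

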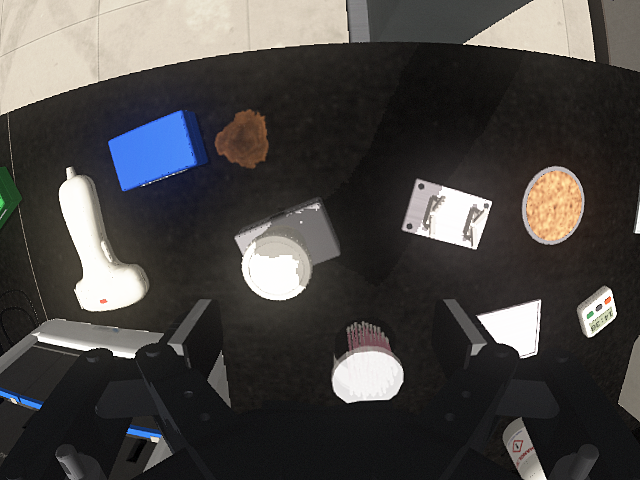

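The lid is at (277,265), the grey box at (290,235), rest (447,213). Now take the cup by its lid.

Request:
drive_tool(
  slide=[
    [-0.08,-0.09,0.02],
    [-0.147,-0.176,0.06],
    [-0.147,-0.176,0.2],
    [-0.147,-0.176,0.35],
    [-0.147,-0.176,0.5],
    [-0.147,-0.176,0.65],
    [-0.147,-0.176,0.73],
    [-0.147,-0.176,0.73],
  ],
  rotation=[
    [0,0,0],
    [0,0,0],
    [0,0,0],
    [0,0,0],
    [0,0,0],
    [0,0,0],
    [0,0,0],
    [0,0,0],
  ],
)

```text
clock: 16.6
eef_pos: [0.4674, -0.3197, 0.0726]
tool_rot: [0.031, 1.0, 0.001, -0.001]
ft_force: [-0.0, 0.2, 0.7]
grip_width: 0.0857
grasp_force: 0.0
```

Request:
drive_tool(
  slide=[
    [0,0,0],
    [0,0,0],
    [0,0,0],
    [0,0,0],
    [0,0,0],
    [0,0,0],
    [0,0,0],
    [0,0,0],
  ],
  rotation=[
    [0,0,0],
    [0,0,0],
    [0,0,0],
    [0,0,0],
    [0,0,0],
    [0,0,0],
    [0,0,0],
    [0,0,0],
  ],
  gripper=0,
)

```text
clock: 17.6
eef_pos: [0.4696, -0.3222, 0.0763]
tool_rot: [0.032, 0.999, -0.0, 0.002]
ft_force: [-0.5, 2.0, 6.2]
grip_width: 0.0579
grasp_force: 64.0
```

Run:
```python
from h import *
snap('wrist','w6'); go((.449,-.10,.20),3.077);go((.449,.006,.15),3.077)
W,im=wcloud('w6'); o=bot.get_obs(); M=R.from_quat(o['tool_rot'])
T=M.inv().apply((W-o['eef_pos']).reshape(-1,3)).reshape(W.shape)
k=(T[...,2]<-.02)&(T[...,2]>-.06)&(abs(T[...,1])<.031)&(abs(T[...,0])<.05)&(im.min(-1)>90); t=T[k]; print(len(t),t.min(0),t.max(0),np.median(t,0))
```

```text
go [0.1367, 0.8816, -0.4958] [-0.0009, 0.0098, 0.0012] | [ 0.4696 -0.3222  0.0763] yaw 3.0776
go [0.1648, 1.3048, -0.2962] [-0.0009, 0.0098, 0.0012] | [ 0.4696 -0.3222  0.0763] yaw 3.0776
19971 [-0.02850487 -0.03096355 -0.05119827] [ 0.03187942  0.03093295 -0.02001496] [ 0.00659447 -0.00040225 -0.03067606]
```

Request:
drive_tool(
  slide=[
    [0,0,-0.08],
    [0,0,-0.22],
    [0,0,-0.38],
    [0.03,0.12,-0.48],
    [0.06,0.32,-0.5],
    [0.1,0.52,-0.5],
    [0.13,0.72,-0.5],
    [0.137,0.88,-0.5],
  ],
  rotation=[
    [0,0,0],
    [0,0,0],
    [0,0,0],
    [0,0,0],
    [0,0,0],
    [0,0,0],
    [0,0,0],
    [0,0,0],
  ],
)

```text
clock: 18.65
eef_pos: [0.4476, -0.0988, 0.2]
tool_rot: [0.032, 0.999, -0.0, 0.001]
ft_force: [0.2, -1.0, -0.2]
grip_width: 0.0576
grasp_force: 64.2
```

Run:
```python
from h import *
print(bot.get_obs()['grip_width'])
go((.450,.006,.10),3.077)
```

```text
0.05758317979346614
go [0.0184, 0.4188, 0.3999] [0.0001, 0.0052, 0.001] | [ 0.4476 -0.0988  0.2   ] yaw 3.0775
```

Request:
drive_tool(
  slide=[
    [0.005,0.12,0.02],
    [0.01,0.27,0.1],
    [0.017,0.4,0.2],
    [0.017,0.42,0.3],
    [0.017,0.42,0.4],
    [0.017,0.42,0.45],
    [0.017,0.42,0.45],
    [0.017,0.42,0.45],
  ],
  rotation=[
    [0,0,0],
    [0,0,0],
    [0,0,0],
    [0,0,0],
    [0,0,0],
    [0,0,0],
    [0,0,0],
    [0,0,0],
  ],
)

```text
clock: 19.65
eef_pos: [0.4516, 0.0046, 0.0877]
tool_rot: [0.032, 0.999, 0.0, 0.002]
ft_force: [0.5, -0.1, -0.5]
grip_width: 0.0577
grasp_force: 64.2
```

Run:
```python
from h import *
go((.4504,.006,.042),3.077); snap('scene','s6'); W,im=cloud('s6'); x,y,z=np.moveaxis(W,-1,0)
a=cv2.imread('pics/s6.png')[230:330,200:310]; cv2.imwrite('pics/c5.png',cv2.resize(a,(660,600),interpolation=cv2.INTER_CUBIC))
W,im=wcloud('w6')
```

```text
go [0.0058, 0.0053, 0.1829] [0.0009, 0.0062, -0.0003] | [0.4516 0.0046 0.0877] yaw 3.0768
```

View pics/c5.png

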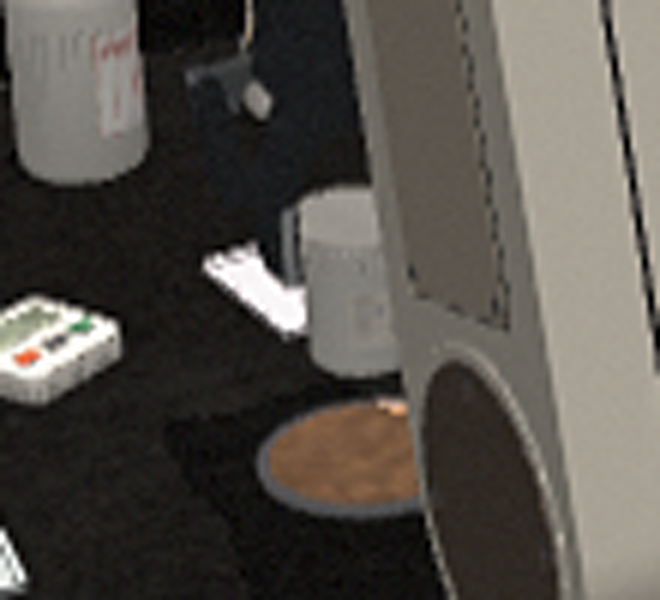

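The cup (355,280 in the crop) hangs upright above the pad. Lowering.

Request:
drive_tool(
  slide=[
    [0.005,0.005,0.05],
    [0.005,0.005,0.1],
    [0.005,0.005,0.14],
    [0.005,0.005,0.165],
    [0.005,0.005,0.18],
    [0.005,0.005,0.19],
    [0.005,0.005,0.193],
    [0.005,0.005,0.193],
  ],
  rotation=[
    [0,0,0],
    [0,0,0],
    [0,0,0],
    [0,0,0],
    [0,0,0],
    [0,0,0],
    [0,0,0],
    [0,0,0],
  ],
)

```text
clock: 20.7
eef_pos: [0.4504, 0.0061, 0.0403]
tool_rot: [0.032, 0.999, 0.0, 0.002]
ft_force: [-4.2, -0.3, 12.6]
grip_width: 0.0581
grasp_force: 65.4
```

Run:
```python
from h import *
go((.4504,.006,.042),3.077); print(bot.get_obs()['ft_force'])
```

```text
go [-0.0, -0.0004, -0.0067] [0.0006, 0.0069, 0.0005] | [0.4504 0.0061 0.0403] yaw 3.0772
[-4.24302948 -0.29674794 12.59395662]
```

Request:
drive_tool(
  slide=[
    [0,0,0],
    [0,0,0],
    [0,0,0],
    [0,0,0],
    [0,0,-0.03],
    [0,0,-0.2],
    [0,0,-0.42],
    [0,0,-0.6],
  ],
  rotation=[
    [0,0,0],
    [0,0,0],
    [0,0,0],
    [0,0,0],
    [0,0,0],
    [0,0,0],
    [0,0,0],
    [0,0,0],
  ],
  gripper=1,
)

```text
clock: 21.7
eef_pos: [0.4497, 0.0061, 0.191]
tool_rot: [0.032, 0.999, 0.0, 0.001]
ft_force: [1.6, -0.4, 0.6]
grip_width: 0.0854
grasp_force: 0.0
```

Run:
```python
from h import *
from scipy.optimize import least_squares
snap('wrist','w7'); W,im=wcloud('w7'); x,y,z=np.moveaxis(W,-1,0)
P=W[(x>.39)&(x<.51)&(abs(y)<.06)&(z>.066)&(z<.078)]; h=cv2.convexHull((P[:,:2]*1000).astype(np.float32))[:,0]
f=lambda c:np.hypot(*(h-c).T)-30
r=least_squares(f,[449,6],loss='soft_l1');print(r.x,f(r.x).round(1),np.median(P[:,2]))
go((.45,-.22,.25),3.40); go((.468,-.318,.20),3.453)
```

```text
[449.45484789   7.47536028] [ 1.1  0.5  0.   0.   0.2  0.6  0.5  0.4 -0.1 -0.1  0.6  0.3  0.4  0.6
  0.1  0.2 -0.1 -0.   0.3  0.7  0.4  0.3  0.3  0.3  0.   0.   0.1  0.2
  0.2  0.1  0.1  0.   0.8  1.   0.1 -0.4] 0.07060005463901786
go [-0.049, -0.9032, -0.213] [-0.0016, 0.0259, -0.6454] | [0.453  0.0061 0.1969] yaw 3.0773
go [-0.1434, -1.29, -0.0123] [-0.0023, 0.0259, -0.7514] | [0.453  0.0061 0.1969] yaw 3.0773
```

Request:
drive_tool(
  slide=[
    [0,-0.1,-0.1],
    [0,-0.25,-0.2],
    [-0.02,-0.4,-0.2],
    [-0.04,-0.55,-0.2],
    [-0.05,-0.7,-0.2],
    [-0.05,-0.85,-0.2],
    [-0.05,-0.9,-0.2],
    [-0.05,-0.9,-0.2],
  ],
  rotation=[
    [0,0,-0.1],
    [0,0,-0.2],
    [0,0,-0.4],
    [0,0,-0.6],
    [0,0,-0.75],
    [0,0,-0.75],
    [0,0,-0.75],
    [0,0,-0.75],
  ],
)

```text
clock: 22.75
eef_pos: [0.4472, -0.2195, 0.2384]
tool_rot: [-0.154, 0.988, 0.0, 0.001]
ft_force: [1.1, 0.6, 0.2]
grip_width: 0.0854
grasp_force: 0.0
```

Run:
```python
from h import *
snap('wrist','w8'); W,im=wcloud('w8'); x,y,z=np.moveaxis(W,-1,0)
k=(x>.38)&(x<.56)&(y<-.24)&(y>-.40)&(z>.034)&(z<.047); i=im.astype(int); k&=(i.max(-1)-i.min(-1)<40)&(i.max(-1)>60)
k=(lambda l,s:l==1+s[1:,4].argmax())(*cv2.connectedComponentsWithStats(k.astype(np.uint8))[1:3]); rect(W[k],'box')
Q=W[k]; (c,s,a)=cv2.minAreaRect((Q[:,:2]*1000).astype(np.float32))
print(bot.get_obs()['joint_pos'].round(2)); go((.468,-.318,.002),3.453)
x0=(x>.3)&(x<.75)&(y<-.35)&(y>-.6)&(z>.12)&(z<.3); print('analyser near',W[x0][:, :2].max(0) if x0.any() else None, W[x0][:,0].min() if x0.any() else None)
```

```text
box 5739 c [ 468.1 -318. ] size [60.3 95.5] ang 18.47 z 0.0406
[-0.46  0.23  0.01  1.35  0.   -0.77]
go [0.0434, -0.4039, 0.9452] [0.0013, 0.0026, -0.0018] | [ 0.4472 -0.2188  0.2384] yaw -2.8311
analyser near [ 0.66492129 -0.40946568] 0.5831254490421136
```

The closing line must lie along the box's x (18.3°), so tool x goes to 108.3°: turn back 90°.

Request:
drive_tool(
  slide=[
    [0,-0.1,0],
    [0.02,-0.2,0.05],
    [0.043,-0.3,0.1],
    [0.043,-0.4,0.15],
    [0.043,-0.404,0.15],
    [0.043,-0.404,0.15],
    [0.043,-0.404,0.15],
    [0.043,-0.404,0.15],
  ],
  rotation=[
    [0,0,0.2],
    [0,0,0.4],
    [0,0,0.6],
    [0,0,0.8],
    [0,0,1],
    [0,0,1],
    [0,0,1],
    [0,0,1],
  ],
)

```text
clock: 23.8
eef_pos: [0.4683, -0.3181, 0.2014]
tool_rot: [0.094, 0.996, 0.0, 0.001]
ft_force: [-0.6, 0.6, 0.3]
grip_width: 0.0856
grasp_force: 0.0
```

Request:
drive_tool(
  slide=[
    [0,0,0],
    [0,0,0],
    [0,0,0],
    [0,0,0],
    [0,0,0],
    [0,0,0],
    [0,0,0],
    [0,0,0],
  ],
  rotation=[
    [0,0,0.2],
    [0,0,0.4],
    [0,0,0.6],
    [0,0,0.8],
    [0,0,1],
    [0,0,1],
    [0,0,1],
    [0,0,1],
  ],
)

```text
clock: 24.8
eef_pos: [0.4681, -0.3187, 0.201]
tool_rot: [0.337, 0.941, 0.0, 0.001]
ft_force: [0.5, -0.3, -0.1]
grip_width: 0.0855
grasp_force: 0.0
```

Request:
drive_tool(
  slide=[
    [0,0,0.05],
    [0,0,0.1],
    [0,0,0.2],
    [0,0,0.3],
    [0,0,0.3],
    [0,0,0.3],
    [0,0,0.3],
    [0,0,0.3],
  ],
  rotation=[
    [0,0,0.2],
    [0,0,0.4],
    [0,0,0.6],
    [0,0,0.8],
    [0,0,1],
    [0,0,1],
    [0,0,1],
    [0,0,1],
  ],
)

```text
clock: 25.8
eef_pos: [0.4685, -0.3189, 0.1264]
tool_rot: [0.56, 0.829, 0.0, 0.001]
ft_force: [0.1, 0.8, 0.6]
grip_width: 0.0854
grasp_force: 0.0
```

Run:
```python
from h import *
snap('wrist','w9'); go((.468,-.318,.004),1.889)
```

```text
go [0.0043, -0.0011, 0.4895] [0.0035, 0.0018, 0.128] | [ 0.4684 -0.3189  0.1264] yaw 1.953
```

View pics/w9.png

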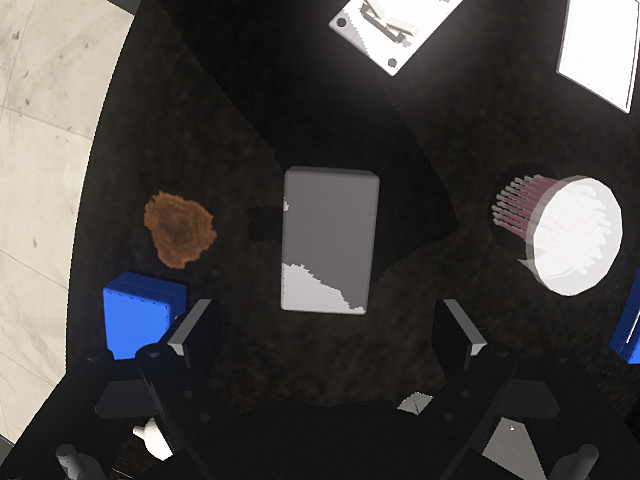

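The grey box at (328,240) lies between the fingers' lines; blue box and others are clear. Down and close.

Request:
drive_tool(
  slide=[
    [0.004,0,0.08],
    [0.004,0,0.16],
    [0.004,0,0.24],
    [0.004,0,0.32],
    [0.004,0,0.4],
    [0.004,0,0.46],
    [0.004,0,0.49],
    [0.004,0,0.49],
  ],
  rotation=[
    [0,0,0.128],
    [0,0,0.128],
    [0,0,0.128],
    [0,0,0.128],
    [0,0,0.128],
    [0,0,0.128],
    [0,0,0.128],
    [0,0,0.128],
  ],
)

```text
clock: 26.85
eef_pos: [0.4678, -0.3176, 0.0032]
tool_rot: [0.586, 0.81, 0.0, 0.0]
ft_force: [0.3, 0.1, -0.1]
grip_width: 0.0855
grasp_force: 0.0
```

Request:
drive_tool(
  slide=[
    [0,0,0],
    [0,0,0],
    [0,0,0],
    [0,0,0],
    [0,0,0],
    [0,0,0],
    [0,0,0],
    [0,0,0],
  ],
  rotation=[
    [0,0,0],
    [0,0,0],
    [0,0,0],
    [0,0,0],
    [0,0,0],
    [0,0,0],
    [0,0,0],
    [0,0,0],
  ],
  gripper=0,
)

```text
clock: 27.85
eef_pos: [0.4688, -0.3182, 0.0045]
tool_rot: [0.586, 0.81, 0.001, 0.002]
ft_force: [0.2, -0.3, 6.2]
grip_width: 0.059
grasp_force: 65.9
```

Run:
```python
from h import *
print(bot.get_obs()['ft_force']); go((.468,-.318,.004),1.889)
W,im=wcloud('w5'); 
import os
snap('side','side5')
for n in('side5',):
  W,im=cloud(n); x,y,z=np.moveaxis(W,-1,0); s=im.sum(-1).astype(int)
  k=(x>.53)&(x<.73)&(y>-.16)&(y<.06)&(z<.03)&(s>400); k=(lambda l,q:l==1+q[1:,4].argmax())(*cv2.connectedComponentsWithStats(k.astype(np.uint8))[1:3]); rect(W[k],'tray '+n)
for n in ('w2','w5'):
  m=lambda im:im.min(-1)>110
  W,im=wcloud(n); k=(W[...,0]>.53)&(W[...,0]<.73)&(W[...,1]>-.16)&(W[...,1]<.06)&(W[...,2]<.03)&(im.min(-1)>110); rect(W[k],n)
```

```text
[ 0.22962646 -0.29896713  6.18007663]
go [0.0019, -0.0028, 0.0021] [0.0054, 0.0039, -0.0012] | [ 0.4688 -0.3182  0.0045] yaw 1.8884
tray side5 199 c [598.1 -27.3] size [134.6  64.2] ang 54.99 z 0.0058
w2 4035 c [611.5 -59.7] size [ 63.4 127.7] ang 9.13 z 0.0038
w5 2255 c [624.9 -40.4] size [94. 99.] ang 7.15 z 0.0035
```

Request:
drive_tool(
  slide=[
    [0,0,-0.1],
    [0,0,-0.3],
    [0,0,-0.5],
    [0.1,0.05,-0.7],
    [0.25,0.14,-0.9],
    [0.4,0.23,-0.98],
    [0.52,0.3,-0.98],
    [0.52,0.3,-0.98],
  ],
  rotation=[
    [0,0,0],
    [0,0,0],
    [0,0,0],
    [0,0,0.15],
    [0,0,0.3],
    [0,0,0.306],
    [0,0,0.306],
    [0,0,0.306],
  ],
)

```text
clock: 28.9
eef_pos: [0.4982, -0.1685, 0.2483]
tool_rot: [0.645, 0.764, 0.0, -0.0]
ft_force: [0.1, -0.7, -2.5]
grip_width: 0.0591
grasp_force: 65.4
```

Run:
```python
from h import *
snap('wrist','w10'); go((.623,-.0565,.15),1.735)
```

```text
go [0.3637, 0.5686, 0.3917] [-0.0005, -0.0008, 0.0053] | [ 0.4979 -0.1698  0.2479] yaw 1.7376
```

View pics/w10.png

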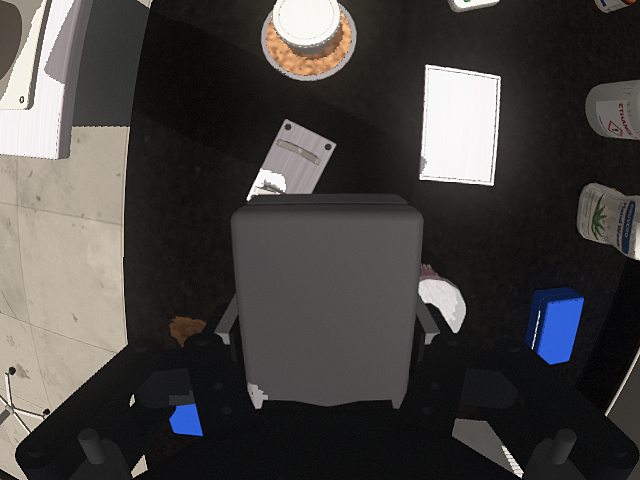

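Tray fully in view at (460,125); box held square. Fit the tray and the box in the tool frame.

Run:
```python
from h import *
Q=blob('w10',.006,(405,515,50,200),lambda im:im.min(-1)>70,'tray')
W,im=wcloud('w10'); o=bot.get_obs(); M=R.from_quat(o['tool_rot'])
T=M.inv().apply((W-o['eef_pos']).reshape(-1,3)).reshape(W.shape)
k=np.zeros((480,640),bool);k[190:410,225:428]=1; k&=(T[...,2]<-.025)&(T[...,2]>-.045)&(abs(T[...,1])<.033)&(abs(T[...,0])<.06); t=T[k]
print(len(t),t.min(0).round(4),t.max(0).round(4),np.median(t[:,2]), np.percentile(t[:,0],[99.5]))
x,y,z=np.moveaxis(W,-1,0); b=(x>.6)&(z>.05)&(y<.1)&(y>-.2)&(x<.9); print('tall min x',x[b].min() if b.any() else None, W[b][x[b].argmin()] if b.any() else None)
b=(im.min(-1)>150)&(z>.05)&(y>-.3)&(y<-.1);print(np.median(W[b],0))
```

```text
tray 8646 c [624.9 -57. ] size [ 89.4 124.9] ang 7.36 z 0.006
36403 [-0.0259 -0.033  -0.045 ] [ 0.0495  0.033  -0.025 ] -0.03642299532619651 [0.04916279]
tall min x 0.7834408768840647 [0.78344088 0.01620813 0.07415775]
[ 0.62237122 -0.22128932  0.08272413]
```

Run:
```python
from h import *
from scipy.optimize import least_squares
for tag,win,th in(('w10',(405,515,50,200),70),('w2',(370,485,0,60),90)):
    P=plane(tag,.006)[...,:2]*1000; im=np.load(tag+'.npz')['image'].astype(int)
    m=np.zeros((480,640),np.uint8);u0,u1,v0,v1=win; m[v0:v1,u0:u1]=(im.min(-1)>th)[v0:v1,u0:u1]
    C=max(cv2.findContours(m,0,1)[0],key=len)[:,0]; C=C[C[:,1]>1]; q=P[C[:,1],C[:,0]]
    def f(p):
        a=np.radians(p[2]); d=q-p[:2]; X=abs(d@[np.cos(a),np.sin(a)])-44; Y=abs(d@[-np.sin(a),np.cos(a)])-62
        return np.maximum(X,Y)
    for a0 in(7,10):
        r=least_squares(f,[625,-57,a0],loss='soft_l1',f_scale=.5); print(tag,r.x.round(2),np.abs(f(r.x)).mean().round(2))
```

```text
w10 [624.87 -56.97   7.27] 0.38
w10 [624.87 -56.97   7.27] 0.38
w2 [624.77 -56.58   7.75] 0.38
w2 [624.77 -56.58   7.75] 0.38
```

Request:
drive_tool(
  slide=[
    [0.08,0.12,0],
    [0.16,0.26,0.05],
    [0.24,0.4,0.15],
    [0.33,0.53,0.3],
    [0.356,0.576,0.45],
    [0.356,0.576,0.6],
    [0.356,0.576,0.672],
    [0.356,0.576,0.672],
  ],
  rotation=[
    [0,0,0.07],
    [0,0,0.072],
    [0,0,0.072],
    [0,0,0.072],
    [0,0,0.072],
    [0,0,0.072],
    [0,0,0.072],
    [0,0,0.072],
  ],
)

```text
clock: 29.95
eef_pos: [0.6236, -0.0605, 0.0774]
tool_rot: [0.661, 0.751, -0.002, -0.002]
ft_force: [0.3, 1.0, -1.8]
grip_width: 0.0595
grasp_force: 65.4
```

Request:
drive_tool(
  slide=[
    [0,0,0],
    [0,0,0],
    [0,0,0.05],
    [0,0,0.1],
    [0,0,0.14],
    [0,0,0.14],
    [0,0,0.14],
    [0,0,0.14],
  ],
  rotation=[
    [0,0,0],
    [0,0,0],
    [0,0,0],
    [0,0,0],
    [0,0,0],
    [0,0,0],
    [0,0,0],
    [0,0,0],
  ],
)

```text
clock: 30.95
eef_pos: [0.6266, -0.0595, 0.0463]
tool_rot: [0.66, 0.751, 0.001, 0.001]
ft_force: [0.2, 0.2, -0.8]
grip_width: 0.0596
grasp_force: 65.4
```

Run:
```python
from h import *
go((.625,-.058,.0065),1.7017)
```

```text
go [0.0066, -0.0058, 0.159] [0.0048, 0.0003, -0.0048] | [ 0.6266 -0.0595  0.0463] yaw 1.6993
```

Request:
drive_tool(
  slide=[
    [0.007,-0.006,0.04],
    [0.007,-0.006,0.08],
    [0.007,-0.006,0.11],
    [0.007,-0.006,0.13],
    [0.007,-0.006,0.145],
    [0.007,-0.006,0.155],
    [0.007,-0.006,0.16],
    [0.007,-0.006,0.16],
  ],
  rotation=[
    [0,0,-0.005],
    [0,0,-0.005],
    [0,0,-0.005],
    [0,0,-0.005],
    [0,0,-0.005],
    [0,0,-0.005],
    [0,0,-0.005],
    [0,0,-0.005],
  ],
)

```text
clock: 31.95
eef_pos: [0.6243, -0.0579, 0.0075]
tool_rot: [0.659, 0.752, 0.001, 0.001]
ft_force: [-4.3, 0.4, 7.0]
grip_width: 0.0596
grasp_force: 66.4
```

Run:
```python
from h import *
go((.625,-.058,.0065),1.7017); print(bot.get_obs()['ft_force'])
```

```text
go [-0.0007, 0.0025, 0.0041] [0.0038, 0.0002, 0.0001] | [ 0.6243 -0.0579  0.0075] yaw 1.7017
[-4.32530575  0.37591869  6.97849656]
```

Request:
drive_tool(
  slide=[
    [0,0,0],
    [0,0,0],
    [0,0,0],
    [0,0,0],
    [0,0,-0.03],
    [0,0,-0.2],
    [0,0,-0.42],
    [0,0,-0.65],
  ],
  rotation=[
    [0,0,0],
    [0,0,0],
    [0,0,0],
    [0,0,0],
    [0,0,0],
    [0,0,0],
    [0,0,0],
    [0,0,0],
  ],
  gripper=1,
)

```text
clock: 32.95
eef_pos: [0.6238, -0.0579, 0.17]
tool_rot: [0.659, 0.752, 0.0, 0.0]
ft_force: [0.9, -0.1, -0.1]
grip_width: 0.0854
grasp_force: 0.0
```

Run:
```python
from h import *
snap('wrist','w11'); W,im=wcloud('w11'); x,y,z=np.moveaxis(W,-1,0)
k=(x>.55)&(x<.7)&(y<.03)&(y>-.14)&(z>.034)&(z<.052)
k=(lambda l,s:l==1+s[1:,4].argmax())(*cv2.connectedComponentsWithStats(k.astype(np.uint8))[1:3]); rect(W[k],'box')
cv2.imwrite('pics/w11.png',im[:,:,::-1])
go((.50,.15,.25),1.41); go((.50,.15,.25),1.7017)
```

```text
box 9612 c [624.1 -57.2] size [60.5 95.2] ang 7.45 z 0.0436
go [0.8921, -0.395, -0.2892] [0.0317, 0.0017, 0.5837] | [ 0.6282 -0.0583  0.1799] yaw 1.7018
go [0.8921, -0.395, -0.2892] [0.031, 0.0063, 0.0003] | [ 0.6282 -0.0583  0.1799] yaw 1.7018
```

View pics/w11.png

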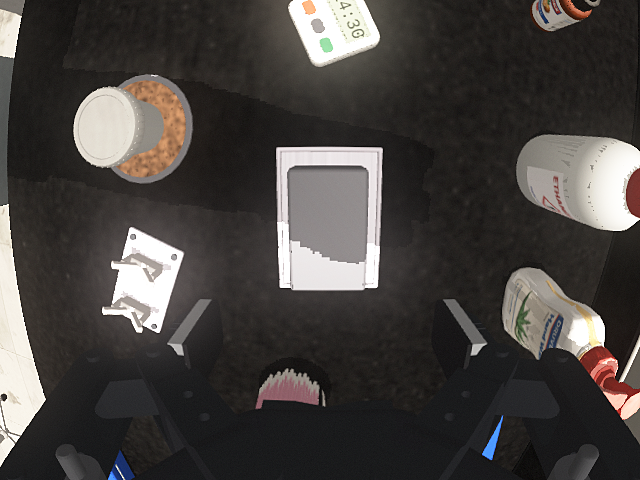

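The box sits centred in the tray at (328,220); cup on the pad (110,125). On to the tube.

Request:
drive_tool(
  slide=[
    [0.1,-0.04,-0.1],
    [0.25,-0.1,-0.2],
    [0.4,-0.17,-0.28],
    [0.55,-0.25,-0.28],
    [0.7,-0.33,-0.28],
    [0.85,-0.38,-0.28],
    [0.98,-0.38,-0.28],
    [0.98,-0.38,-0.28],
  ],
  rotation=[
    [0,0,0.1],
    [0,0,0.2],
    [0,0,0.4],
    [0,0,0.55],
    [0,0,0.58],
    [0,0,0.58],
    [0,0,0.58],
    [0,0,0.58],
  ],
)

```text
clock: 34.0
eef_pos: [0.4975, 0.1744, 0.2386]
tool_rot: [0.76, 0.65, 0.001, 0.0]
ft_force: [0.2, -0.4, 0.1]
grip_width: 0.0854
grasp_force: 0.0
```

Run:
```python
from h import *
snap('wrist','w12'); print(bot.get_obs()['eef_pos'])
```

```text
[0.49771965 0.17324044 0.23843314]
```

View pics/w12.png

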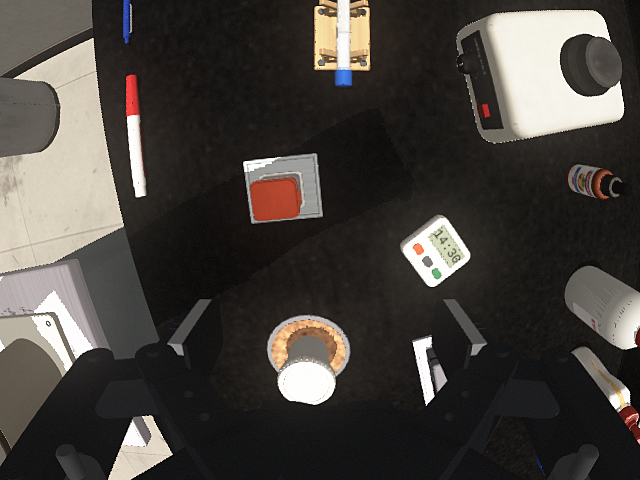

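Tube in cradle at (343,40), blue cap towards -y; mixer to the right. A closer look from farther left.

Request:
drive_tool(
  slide=[
    [0.1,0.03,0],
    [0.2,0.06,0],
    [0.3,0.09,0],
    [0.36,0.1,0],
    [0.36,0.1,0],
    [0.36,0.1,0],
    [0.36,0.1,0],
    [0.36,0.1,0],
  ],
  rotation=[
    [0,0,0],
    [0,0,0],
    [0,0,0],
    [0,0,0],
    [0,0,0],
    [0,0,0],
    [0,0,0],
    [0,0,0],
  ],
)

```text
clock: 35.05
eef_pos: [0.5367, 0.2569, 0.2385]
tool_rot: [0.761, 0.648, 0.001, 0.0]
ft_force: [-0.6, 0.1, -0.1]
grip_width: 0.0856
grasp_force: 0.0
```

Run:
```python
from h import *
snap('wrist','w13'); im=np.load('w13.npz')['image']; W,_=wcloud('w13')
x,y,z=np.moveaxis(W,-1,0); k=(x>.45)&(x<.62)&(y>.25)&(y<.43)&(z>.002)
v,u=np.nonzero(k); print(u.min(),u.max(),v.min(),v.max())
u0,v0=max(u.min()-10,0),max(v.min()-10,0); a=im[v0:v.max()+10,u0:u.max()+10,::-1]; f=min(700/a.shape[1],590/a.shape[0]); print(u0,v0,f)
cv2.imwrite('pics/c6.png',cv2.resize(a,None,fx=f,fy=f,interpolation=cv2.INTER_CUBIC))
i=im.astype(int); c=k&(i[...,2]>120)&(i[...,0]<90)&(z>.025); rect(W[c],'cap')
b=(x>.5)&(x<.8)&(y>.2)&(y<.45)&(z>.06)&(z<.2); print('mixer',W[b].min(0),W[b].max(0))
go((.53,.33,.15),1.41)
```

```text
10 639 33 479
0 23 1.09375
cap 121 c [532.7 297.4] size [13.6 11. ] ang 80.75 z 0.0441
mixer [0.65727911 0.22545415 0.06000527] [0.79995939 0.35470626 0.11955152]
go [0.2837, -0.0736, 0.3538] [0.0029, -0.0011, 0.0026] | [0.5368 0.257  0.2384] yaw 1.4113
```

View pics/c6.png

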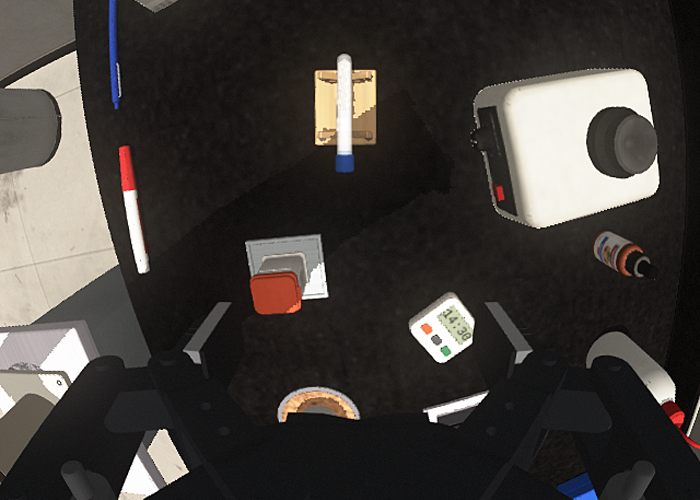

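Tube from its round end (344,53) to cap end (345,172) in the crop; cradle base beneath. Project these.

Run:
```python
from h import *
P=plane('w13',.036); g=lambda u,v:P[int(round(v/1.09375+23)),int(round(u/1.09375))][:2]*1000
e,c=g(344,54),g(345,171); d=(c-e)/np.linalg.norm(c-e); print('ends',e,c,np.linalg.norm(c-e),'dir',np.degrees(np.arctan2(*d[::-1])),'mid',e+41.5*d)
im=np.load('w13.npz')['image'].astype(int)
Q=blob('w13',.006,(283,350,80,162),lambda im:(im[...,0]>im[...,2]+25)&(im[...,0]>50),'base')
W,_=wcloud('w13'); x,y,z=np.moveaxis(W,-1,0); k=(x>.5)&(x<.57)&(y>.27)&(y<.41)&(z>.0385)&(z<.047)&(im.max(-1)-im.min(-1)<40); rect(W[k],'tube top')
k|=(x>.5)&(x<.57)&(y>.27)&(y<.41)&(z>.038)&(z<.05)&(im[...,2]>im[...,0]+40); rect(W[k],'whole')
q=W[k]; l=cv2.fitLine((q[:,:2]*1000).astype(np.float32),cv2.DIST_HUBER,0,.01,.01).ravel(); print('line',np.degrees(np.arctan2(l[1],l[0])),l[2:], q[:,1].min(),q[:,1].max())
```

```text
ends [547.44379815 388.99329069] [531.24039979 289.92002611] 100.38955061691242 dir -99.28847011723151 mid [540.74548117 348.0374297 ]
base 1560 c [556.2 342.9] size [70.2 22.1] ang 80.98 z 0.006
tube top 1255 c [546.4 337.6] size [100.5  28.3] ang 79.89 z 0.0421
whole 1514 c [546.4 337.6] size [100.5  28.3] ang 79.89 z 0.0423
line 81.31623 [538.8229 337.8344] 0.28860325366132966 0.3887877499598722
```

Request:
drive_tool(
  slide=[
    [0.12,-0.02,0],
    [0.25,-0.04,0.05],
    [0.358,-0.044,0.2],
    [0.358,-0.044,0.35],
    [0.358,-0.044,0.45],
    [0.358,-0.044,0.5],
    [0.358,-0.044,0.5],
    [0.358,-0.044,0.5],
  ],
  rotation=[
    [0,0,-0.007],
    [0,0,-0.007],
    [0,0,-0.007],
    [0,0,-0.007],
    [0,0,-0.007],
    [0,0,-0.007],
    [0,0,-0.007],
    [0,0,-0.007],
  ],
)

```text
clock: 36.1
eef_pos: [0.5412, 0.348, 0.1148]
tool_rot: [0.76, 0.65, 0.002, 0.0]
ft_force: [-0.7, 0.4, 0.4]
grip_width: 0.0854
grasp_force: 0.0
```

Run:
```python
from h import *
snap('wrist','w14')
P=plane('w14',.044); im=np.load('w14.npz')['image'].astype(int)
W,_=wcloud('w14'); x,y,z=np.moveaxis(W,-1,0); r=(x>.5)&(x<.58)&(y>.27)&(y<.41)
k=r&(z>.0385)&(z<.05)&((im[...,2]>im[...,0]+30)|(im.max(-1)-im.min(-1)<40)); rect(W[k],'tube'); q=W[k]
l=cv2.fitLine((q[:,:2]*1000).astype(np.float32),cv2.DIST_HUBER,0,.01,.01).ravel(); print('line',np.degrees(np.arctan2(l[1],l[0])),l[2:], q[q[:,1].argmin()],q[q[:,1].argmax()])
b=r&(z<.012)&(z>.003)&(im[...,0]>im[...,2]+25); rect(W[b],'base')
go((.5402,.3472,.018),1.415)
```

```text
tube 3082 c [538.2 339.5] size [100.4  44.6] ang 83.41 z 0.0423
line 80.9551 [539.40015 342.0953 ] [0.53643406 0.28935889 0.04115756] [0.54505257 0.3891071  0.03851308]
base 4073 c [539.9 345.8] size [69.5 56.2] ang 81.01 z 0.0066
go [-0.0051, -0.0051, 0.3878] [0.007, -0.0049, 0.0002] | [0.5413 0.3481 0.115 ] yaw 1.4151
```

Request:
drive_tool(
  slide=[
    [-0.005,-0.005,0.08],
    [-0.005,-0.005,0.16],
    [-0.005,-0.005,0.24],
    [-0.005,-0.005,0.31],
    [-0.005,-0.005,0.36],
    [-0.005,-0.005,0.388],
    [-0.005,-0.005,0.388],
    [-0.005,-0.005,0.388],
  ],
  rotation=[
    [0,0,0],
    [0,0,0],
    [0,0,0],
    [0,0,0],
    [0,0,0],
    [0,0,0],
    [0,0,0],
    [0,0,0],
  ],
)

```text
clock: 37.15
eef_pos: [0.5395, 0.3469, 0.0169]
tool_rot: [0.76, 0.65, 0.001, 0.0]
ft_force: [0.6, -0.2, 0.2]
grip_width: 0.0856
grasp_force: 0.0
```

Request:
drive_tool(
  slide=[
    [0,0,0],
    [0,0,0],
    [0,0,0],
    [0,0,0],
    [0,0,0],
    [0,0,0],
    [0,0,0],
    [0,0,0],
  ],
  rotation=[
    [0,0,0],
    [0,0,0],
    [0,0,0],
    [0,0,0],
    [0,0,0],
    [0,0,0],
    [0,0,0],
    [0,0,0],
  ],
  gripper=0,
)

```text
clock: 38.15
eef_pos: [0.5399, 0.3467, 0.0166]
tool_rot: [0.76, 0.65, 0.001, 0.001]
ft_force: [4.5, -1.3, 1.1]
grip_width: 0.0111
grasp_force: 58.5
```

Run:
```python
from h import *
print(bot.get_obs()['ft_force']); go((.50,.15,.20),1.3); go((.4543,-.14,.2),1.263)
```

```text
[ 4.52045296 -1.34672245  1.06581759]
go [-0.8013, -0.0334, -0.7345] [0.0057, -0.0027, 0.23] | [0.5399 0.3467 0.0166] yaw 1.415
go [-1.9756, -0.034, -0.7359] [0.0056, -0.0028, 0.304] | [0.5399 0.3467 0.0166] yaw 1.415
```

Request:
drive_tool(
  slide=[
    [0,0,-0.1],
    [0,0,-0.3],
    [0,0,-0.5],
    [-0.1,0,-0.68],
    [-0.3,-0.01,-0.74],
    [-0.52,-0.02,-0.74],
    [-0.74,-0.02,-0.74],
    [-0.95,-0.02,-0.74],
  ],
  rotation=[
    [0,0,0],
    [0,0,0],
    [0,0,0],
    [0,0,0.1],
    [0,0,0.2],
    [0,0,0.3],
    [0,0,0.304],
    [0,0,0.304],
  ],
)

```text
clock: 39.15
eef_pos: [0.4949, 0.1114, 0.2004]
tool_rot: [0.807, 0.591, -0.001, -0.001]
ft_force: [0.5, -0.1, 0.8]
grip_width: 0.0112
grasp_force: 58.5
```

Run:
```python
from h import *
print(bot.get_obs()['grip_width']); go((.4543,-.14,.2),1.263)
```

```text
0.011153591518396256
go [-1.0076, 0.1489, 0.0013] [-0.0041, -0.0002, 0.0021] | [0.4949 0.1114 0.2004] yaw 1.264
```

Request:
drive_tool(
  slide=[
    [-0.15,0.02,0],
    [-0.3,0.05,0],
    [-0.45,0.07,0],
    [-0.6,0.09,0],
    [-0.75,0.11,0],
    [-0.9,0.135,0],
    [-1,0.149,0],
    [-1,0.149,0],
  ],
  rotation=[
    [0,0,0],
    [0,0,0],
    [0,0,0],
    [0,0,0],
    [0,0,0],
    [0,0,0],
    [0,0,0],
    [0,0,0],
  ],
)

```text
clock: 40.15
eef_pos: [0.4554, -0.1373, 0.2003]
tool_rot: [0.808, 0.589, 0.0, -0.001]
ft_force: [-0.2, -0.7, -0.1]
grip_width: 0.0113
grasp_force: 58.5
```

Run:
```python
from h import *
snap('wrist','w15'); o=bot.get_obs(); M=R.from_quat(o['tool_rot'])
W,im=wcloud('w15'); T=M.inv().apply((W-o['eef_pos']).reshape(-1,3)).reshape(W.shape); i=im.astype(int)
k=(abs(T[...,1])<.012)&(T[...,2]>-.035)&(T[...,2]<.01)&(abs(T[...,0])<.08); t=T[k]; print('tube tool x',t[:,0].min(),t[:,0].max(),np.percentile(t[:,0],99.5)); 
b=k&(i[...,2]>i[...,0]+40); print('cap',b.sum(),T[b].min(0) if b.any() else '', T[b].max(0) if b.any() else '')
f=k&(T[...,0]>.015)&(T[...,0]<.05); print('y,z at front',np.median(T[f],0))
q=T[f]; print(np.polyfit(q[:,0],q[:,1],1))
x,y,z=np.moveaxis(W,-1,0); r=(x>.39)&(x<.52)&(y>-.21)&(y<-.07)&(z>.003)&(z<.02)&(i.min(-1)>60); rect(W[r],'rest base')
go((.4543,-.14,.06),1.263)
```

```text
tube tool x -0.036469669496344476 0.04274508843916853 0.04208790941863088
cap 0  
y,z at front [ 0.02942391  0.00013244 -0.02534109]
[ 0.00884958 -0.00022817]
rest base 3959 c [ 454.2 -140.3] size [96.3 60.1] ang 72.28 z 0.0066
go [-0.0161, -0.0004, 0.5612] [-0.0032, -0.0038, -0.0021] | [ 0.4558 -0.1365  0.2003] yaw 1.2619
```

View pics/w15.png

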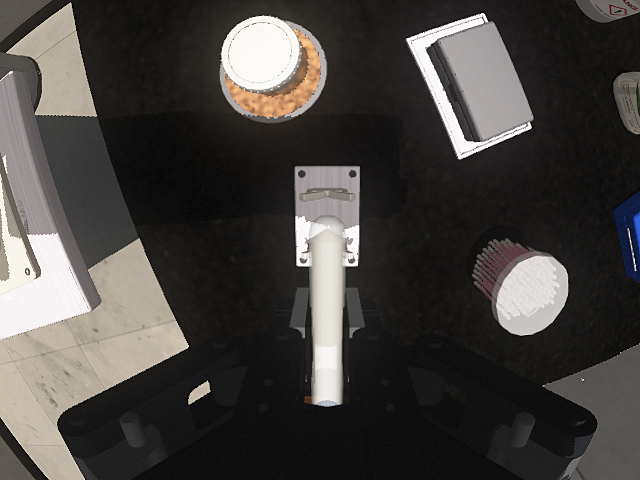

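The tube (327,300) lines up with the white rest (327,215); round end forward at +42.5 mm. Lower in two steps.

Request:
drive_tool(
  slide=[
    [-0.02,0,0.1],
    [-0.02,0,0.25],
    [-0.02,0,0.4],
    [-0.02,0,0.52],
    [-0.02,0,0.57],
    [-0.02,0,0.57],
    [-0.02,0,0.57],
    [-0.02,0,0.57],
  ],
  rotation=[
    [0,0,0],
    [0,0,0],
    [0,0,0],
    [0,0,0],
    [0,0,0],
    [0,0,0],
    [0,0,0],
    [0,0,0],
  ],
)

```text
clock: 41.2
eef_pos: [0.4566, -0.1418, 0.0597]
tool_rot: [0.807, 0.591, 0.001, 0.001]
ft_force: [-0.3, 0.5, 0.3]
grip_width: 0.0111
grasp_force: 58.5
```

Run:
```python
from h import *
go((.4539,-.1413,.0172),1.262)
```

```text
go [-0.0014, -0.0117, 0.1701] [0.0075, -0.0015, 0.0028] | [ 0.4566 -0.1418  0.0597] yaw 1.2634
```

Request:
drive_tool(
  slide=[
    [-0.001,-0.01,0.02],
    [-0.001,-0.01,0.05],
    [-0.001,-0.01,0.09],
    [-0.001,-0.01,0.12],
    [-0.001,-0.01,0.145],
    [-0.001,-0.01,0.16],
    [-0.001,-0.01,0.168],
    [-0.001,-0.01,0.168],
  ],
  rotation=[
    [0,0,0],
    [0,0,0],
    [0,0,0],
    [0,0,0],
    [0,0,0],
    [0,0,0],
    [0,0,0],
    [0,0,0],
  ],
)

```text
clock: 42.2
eef_pos: [0.4538, -0.1413, 0.0167]
tool_rot: [0.807, 0.59, 0.001, 0.001]
ft_force: [1.0, -0.3, 1.1]
grip_width: 0.0114
grasp_force: 58.5
```

Run:
```python
from h import *
go((.4539,-.1413,.0172),1.262); print(bot.get_obs()['ft_force'])
```

```text
go [0.0, 0.0006, -0.0019] [0.0047, -0.0013, 0.0027] | [ 0.4538 -0.1413  0.0167] yaw 1.2633
[ 0.99963898 -0.31544196  1.11322727]
```

Request:
drive_tool(
  slide=[
    [0,0,0],
    [0,0,0],
    [0,0,0],
    [0,0,0],
    [0,0,0],
    [0,0,-0.1],
    [0,0,-0.3],
    [0,0,-0.5],
  ],
  rotation=[
    [0,0,0],
    [0,0,0],
    [0,0,0],
    [0,0,0],
    [0,0,0],
    [0,0,0],
    [0,0,0],
    [0,0,0],
  ],
  gripper=1,
)

```text
clock: 43.2
eef_pos: [0.4525, -0.141, 0.1425]
tool_rot: [0.807, 0.59, 0.0, -0.0]
ft_force: [0.8, -1.0, -0.6]
grip_width: 0.0852
grasp_force: 0.0
```

Request:
drive_tool(
  slide=[
    [-0.1,0,-0.15],
    [-0.2,0,-0.3],
    [-0.3,0,-0.45],
    [-0.3,0,-0.6],
    [-0.3,0,-0.6],
    [-0.3,0,-0.6],
    [-0.3,0,-0.6],
    [-0.3,0,-0.6],
  ],
  rotation=[
    [0,0,0],
    [0,0,0],
    [0,0,0],
    [0,0,0],
    [0,0,0],
    [0,0,0],
    [0,0,0],
    [0,0,0],
  ],
)

```text
clock: 44.2
eef_pos: [0.4296, -0.2122, 0.2903]
tool_rot: [0.807, 0.591, 0.0, -0.001]
ft_force: [0.3, -0.3, 0.2]
grip_width: 0.0856
grasp_force: 0.0
```

Run:
```python
from h import *
snap('wrist','w16'); W,im=wcloud('w16'); i=im.astype(int)
x,y,z=np.moveaxis(W,-1,0); r=(x>.38)&(x<.53)&(y>-.23)&(y<-.05)
k=r&(z>.0385)&(z<.05); q=W[k]; print(len(q))
d=np.array([np.cos(np.radians(72.3)),np.sin(np.radians(72.3))]); a=(q[:,:2]-[.4542,-.1403])@d; print('along',np.percentile(a,[.3,99.7]).round(4))
b=r&(z>.02)&(i[...,2]>i[...,0]+40); print('cap',((W[b][:,:2]-[.4542,-.1403])@d).min(),((W[b][:,:2]-[.4542,-.1403])@d).max(),np.percentile(W[b][:,2],98)); 
a2=(q[:,:2]-[.4542,-.1403])@[d[1],-d[0]]; s=a>.032; print('across round end',np.median(a2[s]),np.median(q[s][:,2]))
```

```text
1372
along [-0.0575  0.0402]
cap -0.06734942018016711 -0.04362608540766093 0.36466146786997766
across round end 0.0003456317595334637 0.041863943473321286
```

View pics/w16.png

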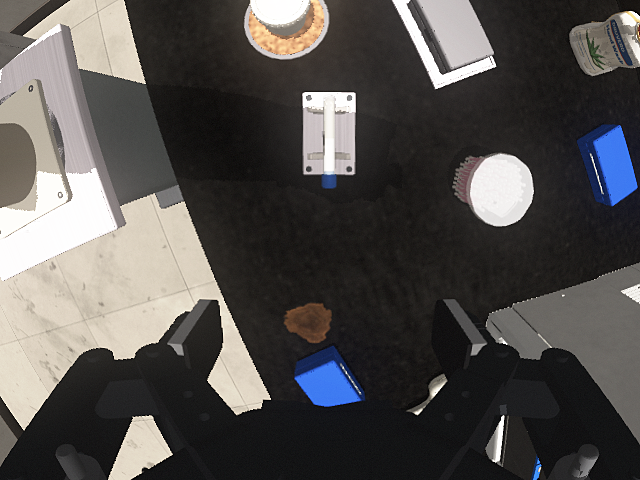

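The tube lies in the middle of the white rest (329,140), box in its tray (455,35), cup on its pad (285,20). All clear of the robot; handing in.

```bash
python3 -c "
from workcell import bot
print(bot.job_done())"
```

```text
the job is handed in; nothing more can be done
None
```

I handed the job in at about 44 s. By my camera fits, the box, cartridge, cup and tube all sit within about 2 mm of centre in their places, released, with the robot clear; the hand-in gave no verdict.

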